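# Lay out a gear set in order on the kit board

### The job

Lay the four spur gears out on the light grey kit board in the order they go into the drive: the smallest on the ring next to the gearmotor, then growing ring by ring to the largest on the ring next to the wheel. Set each gear flat, hub up, centred on its ring, and leave the gearmotor and the wheel where they are.

Things in the scene. Friction and masses are not known exactly. Their poses are not given: they have to be found in the camera images.
- gear_16: Loose spur gear, brass (yellow metal), 27 mm across the teeth. Toothed disc 12 mm thick with a plain round hub 20 mm across standing 18 mm above it: 30 mm high in all. Starts flat on the table, hub up. Origin: centre of the underside; z up through the hub. Pick it up by the hub from above. 40 to 160 g. A pulley, a bearing and a spacer, under 15 mm high, lie among the gears and are not needed.
- gear_24: Loose spur gear, bright steel, 39 mm across the teeth. Toothed disc 12 mm thick with a plain round hub 20 mm across standing 18 mm above it: 30 mm high in all. Starts flat on the table, hub up. Origin: centre of the underside; z up through the hub. Pick it up by the hub from above. 40 to 160 g.
- gear_32: Loose spur gear, off-white plastic, 51 mm across the teeth. Toothed disc 12 mm thick with a plain round hub 20 mm across standing 18 mm above it: 30 mm high in all. Starts flat on the table, hub up. Origin: centre of the underside; z up through the hub. Pick it up by the hub from above. 40 to 160 g.
- gear_40: Loose spur gear, black plastic, 63 mm across the teeth. Toothed disc 12 mm thick with a plain round hub 20 mm across standing 18 mm above it: 30 mm high in all. Starts flat on the table, hub up. Origin: centre of the underside; z up through the hub. Pick it up by the hub from above. 40 to 160 g.
- ring_a: One of four alike dark blue rings printed in a straight row on the kit board, 72 mm across, 78 mm from centre to centre, a small cross in the middle. Origin: the ring's centre at the board's top face, 8 mm above the table; z up; the row runs along its y axis. Which ring is nearest the gearmotor differs from start to start. The board is a fixed flat light grey slab 90 x 500 x 8 mm.
- ring_b: One of four alike dark blue rings printed in a straight row on the kit board, 72 mm across, 78 mm from centre to centre, a small cross in the middle. Origin: the ring's centre at the board's top face, 8 mm above the table; z up; the row runs along its y axis. Which ring is nearest the gearmotor differs from start to start. The board is a fixed flat light grey slab 90 x 500 x 8 mm.
- ring_c: One of four alike dark blue rings printed in a straight row on the kit board, 72 mm across, 78 mm from centre to centre, a small cross in the middle. Origin: the ring's centre at the board's top face, 8 mm above the table; z up; the row runs along its y axis. Which ring is nearest the gearmotor differs from start to start. The board is a fixed flat light grey slab 90 x 500 x 8 mm.
- ring_d: One of four alike dark blue rings printed in a straight row on the kit board, 72 mm across, 78 mm from centre to centre, a small cross in the middle. Origin: the ring's centre at the board's top face, 8 mm above the table; z up; the row runs along its y axis. Which ring is nearest the gearmotor differs from start to start. The board is a fixed flat light grey slab 90 x 500 x 8 mm.
- gearmotor: Loose gearmotor lying on an aluminium angle bracket (foot 70 x 44 mm, 43 mm high): dark gearbox, steel can with a yellow band, short shaft. Stands at one end of the row on the kit board, 84 mm from the nearest ring's centre. Origin: centre of the underside, on the board's top face; its y axis runs along the row.
- wheel: Loose robot wheel with slanted black rollers and a red hub cap, about 78 mm across, 36 mm high, lying flat at the other end of the row on the kit board, 84 mm from the nearest ring's centre. Origin: centre of the underside, on the board's top face.
Things that resemble listed ones, but are neither listed nor needed, are in the scene too. What is shaped like the gear_16 but blue or purple is not meant.

How it is judged:
By the outcome, as a careful person would: the job done as asked, in the order asked, and still so for the second after the job is handed in, with the robot touching nothing.
It also fails if it takes over 83 s, if anything falls off the work surface, if the arm or the gripper's body presses on something with over 40 N, if the wrist force passes 120 N, or if a joint passes its speed limit or range.

### The arm

A 7-joint arm with a two-finger parallel gripper is mounted at the origin on the work surface. World frame = base frame: x ahead of the robot, y to its left, z up, the work surface at z = 0. Lengths are in mm, angles in rad, forces in N, time in s.
With the tool pointing down it reaches from about 400 to 925 mm from the base axis. Payload 4.1 kg.
Tool frame: the origin (TCP) lies at the very end of the fingers, on their centre line; the grasp point (between the pads) lies 19 mm behind it; z points along the fingers, y is the direction in which the jaws open and shut (so a half turn about z gives the same grasp; the last joint's range is limited). The gripper opens to 85 mm and grips with 20 to 120 N. Pads are 22 mm wide; open, the fingers measure 114 mm over their backs; the gripper's body (76 mm by 85 mm) begins 54 mm behind the grasp point. The pads swing forward as they close: fully open they stand 13 mm farther back than shut.
Start: joints at [-1.29, 0.398, 0.045, 1.537, -0.019, 1.207, -0.051], TCP at [240.961, 603.727, 193.447] pointing down, gripper open.
Joint ranges: [-2.82, 2.82], [-0.49, 2.23], [-1.37, 1.46], [0, 2.46], [-1.36, 4.5], [0.23, 2], [-2.94, 2.94]. Speed limits (rad/s): [2.57, 2.57, 3.14, 3.14, 3.14, 3.14, 3.14].

### API

Orientations are given as [roll, pitch, yaw] about the fixed x, y, z axes, in that order (R = Rz(yaw) Ry(pitch) Rx(roll)).
In Python, from cell import bot gives the robot as it stands. The module is installed in compiled form; this text tells all that it offers.
- The arm moves only by the tool step_arm, never from a script. Its argument "targets" is a list of rows, each a list of 4 numbers: the shift along the tool's x, y, z in mm, then the turn about the tool's z in degrees. A call has exactly 10 rows; each row shifts and turns the commanded pose from where the row before left it, along the tool's axes as they then stand; what a row does not reach is not made up. A row lasts 1/12 s, in which the tool goes at most 41.7 mm and 7.16 degrees, less where a joint would pass 70% of its speed; a pose out of reach is approached as far as the arm can. A call with a gripper value outside its range is refused whole. "claw" is the finger opening in mm, from 0 to 85.4, set as the call begins (left out, the last holds). The fingers move at their own pace and stop on an object; "squeeze" is the grip in N (left out, the last holds). Time passes only in rows, so rows that do not move let the fingers close, or fill a call up. It gives the time, the measured TCP pose, the force and the opening at its end, in the units of the state.
- bot.read_state(): the state, without advancing time (a new reading comes with each control period).
- bot.read_camera(name): name is "scene" or "top"; returns the picture (420x560x3 uint8, red, green, blue); there is no depth.
- bot.camera_model(name): a dict with "vertical_fov" (degrees; the focal length in pixels is half the picture's height over the tangent of half this angle, whatever the lens; pixels are square), "cx", "cy" (the principal point, pixels), "rvec" (rotation vector, rad) and "tvec" (3), from world to camera coordinates, as OpenCV has them. Camera axes: x right, y down, z forward; pixel columns grow to the right and rows downward; lengths in mm; the calibration is good to about 2 mm. A picture is of the moment at which its call begins. camera_model takes no time and is no camera call.
- bot.job_done(): hands the job in, once; it reports no verdict.
The state is a dict: "t": time; "joint_positions": joint angles; "joint_vel": joint speeds; "joint_torque": joint torques, N m; "ee_pos": TCP position; "eef_rot": TCP orientation; "contact_force": force on the tool from outside, world axes, zero at the start; "moment": the same for the moment, N m; "width": finger opening in mm.
Only numpy, scipy, OpenCV 4.12 (cv2) and the standard library are available. Lean on these libraries where they do the work, as an engineer would, in place of code of your own. Each camera call takes 0.05 s, during which the arm holds its last target.

## Working session

There is one attempt and no reset: what is moved stays moved. The work goes in short steps, Python scripts to look and compute and a tool call to move; the robot and the scene stay as the last step left them, time stands still between calls to the robot, and variables do not carry over. Pictures are saved under pics/ and viewed, and the job is handed in when it is done.

Besides the shell and the picture viewer there is one more tool, called after ">>>" as name(argument=value, ...), one argument or row to a line, values as JSON. step_arm: Moves the arm, as the interface text tells. Its arguments: {"type":"object","properties":{"targets":{"type":"array","items":{"type":"array","items":{"type":"number"}}},"claw":{"type":"number"},"squeeze":{"type":"number"}},"required":["targets"]}

```bash
mkdir -p pics; python3 - <<'E'
from cell import bot
import cv2
for n in ("scene","top"):
    im=bot.read_camera(n); cv2.imwrite(f"pics/{n}0.png",im[:,:,::-1])
    print(n,bot.camera_model(n))
print(bot.read_state())
E
```

```text
scene {'vertical_fov': 50.653526917722274, 'cx': 286.16841980703884, 'cy': 208.66920419283292, 'rvec': array([ 1.74492489,  1.53190437, -0.80416925]), 'tvec': array([ -93.27529561, -299.27944327, 1289.11138616])}
top {'vertical_fov': 53.20266931491115, 'cx': 280.5554723499382, 'cy': 214.70179795969102, 'rvec': array([ 2.11289907, -2.17531727,  0.15946765]), 'tvec': array([ 28.09955509, 552.21016605, 908.31936735])}
{'t': 0.1, 'joint_positions': array([-1.28996663,  0.39911407,  0.04500148,  1.53771867, -0.01868963,
        1.20689831, -0.05067442]), 'joint_vel': array([ 0.00190364, -0.00014432,  0.00065308, -0.00302042,  0.00049676,
        0.00047744,  0.00022269]), 'joint_torque': array([ 4.19474003e-03, -4.76265550e+01,  1.37056421e+00, -2.54950529e+01,
        1.20965191e-02,  5.05558070e-03,  8.18042338e-06]), 'ee_pos': array([240.73025951, 603.11567231, 192.48498246]), 'eef_rot': array([-3.13987898e+00,  1.15427954e-04,  2.76193710e+00]), 'contact_force': array([-0.01693489,  0.66914143,  0.84617783]), 'moment': array([ 0.00163609,  0.00037419, -0.0224722 ]), 'width': 85.21076090824641}
```

View pics/scene0.png

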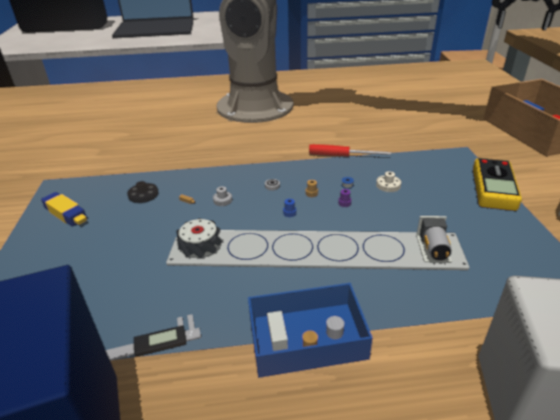

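View pics/top0.png

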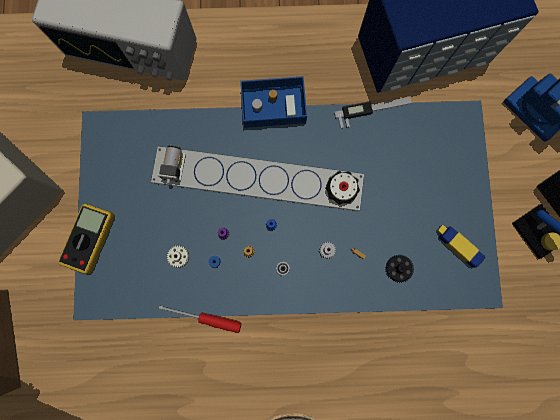

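```bash
cat > h.py <<'E'
import cv2, numpy as np
from cell import bot
def cam(n):
    m=bot.camera_model(n); f=210/np.tan(np.radians(m['vertical_fov']/2))
    K=np.array([[f,0,m['cx']],[0,f,m['cy']],[0,0,1]]); R=cv2.Rodrigues(m['rvec'])[0]
    return K,R,m['tvec']
def proj(n,P):
    K,R,t=cam(n); q=(K@(R@np.atleast_2d(P).T+t[:,None])).T; return q[:,:2]/q[:,2:]
def ray(n,uv):
    K,R,t=cam(n); d=R.T@np.linalg.inv(K)@np.array([*uv,1.]); return -R.T@t,d
def atz(n,uv,z):
    c,d=ray(n,uv); return c+d*(z-c[2])/d[2]
def tri(a,b):
    K1,R1,t1=cam('scene');K2,R2,t2=cam('top')
    X=cv2.triangulatePoints(K1@np.c_[R1,t1],K2@np.c_[R2,t2],np.array(a,float).reshape(2,1),np.array(b,float).reshape(2,1))
    X=(X[:3]/X[3]).ravel(); return X, np.abs(proj('scene',X)[0]-a).max()
E
python3 - <<'E'
import cv2
a=cv2.imread('pics/top0.png')
cv2.imwrite('pics/t_parts.png',cv2.resize(a[210:290,150:290],None,fx=5.7,fy=5.7,interpolation=cv2.INTER_CUBIC))
cv2.imwrite('pics/t_parts2.png',cv2.resize(a[215:295,285:425],None,fx=5.7,fy=5.7,interpolation=cv2.INTER_CUBIC))
cv2.imwrite('pics/t_board.png',cv2.resize(a[135:220,145:370],None,fx=3.5,fy=3.5,interpolation=cv2.INTER_CUBIC))
s=cv2.imread('pics/scene0.png')
cv2.imwrite('pics/s_parts.png',cv2.resize(s[165:225,120:270],None,fx=5.3,fy=5.3,interpolation=cv2.INTER_CUBIC))
cv2.imwrite('pics/s_parts2.png',cv2.resize(s[165:225,260:410],None,fx=5.3,fy=5.3,interpolation=cv2.INTER_CUBIC))
cv2.imwrite('pics/s_board.png',cv2.resize(s[205:280,160:475],None,fx=2.5,fy=2.5,interpolation=cv2.INTER_CUBIC))
E
```

```text
(no output)
```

View pics/t_parts.png

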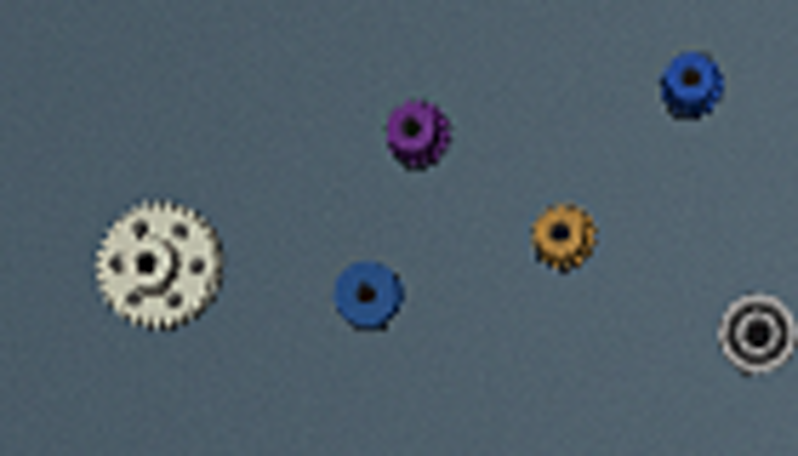

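View pics/t_parts2.png

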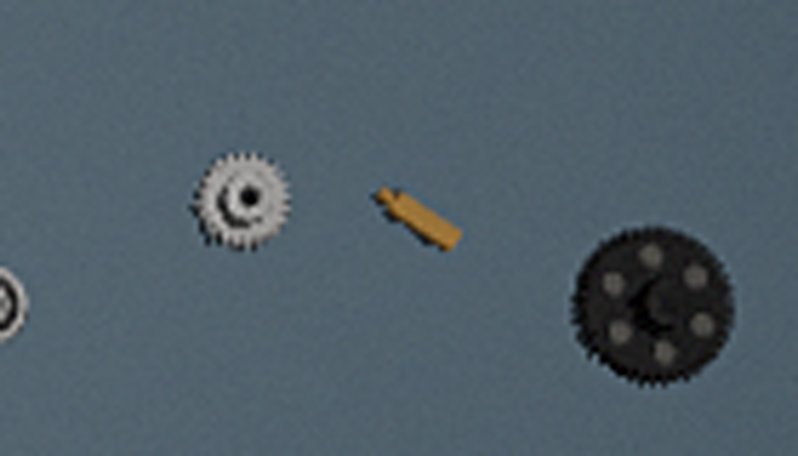

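View pics/t_board.png

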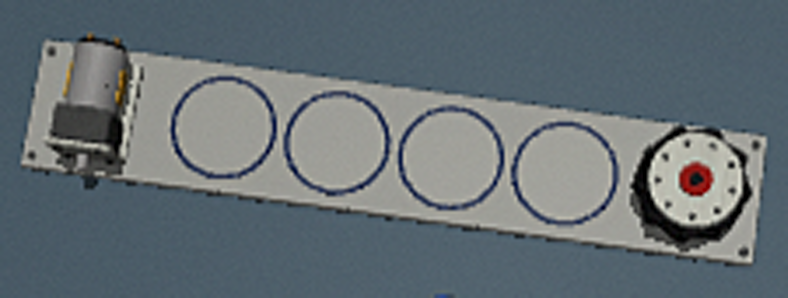

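View pics/s_parts.png

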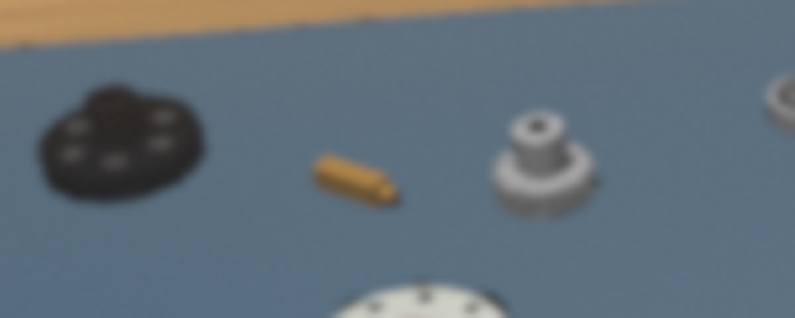

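View pics/s_parts2.png

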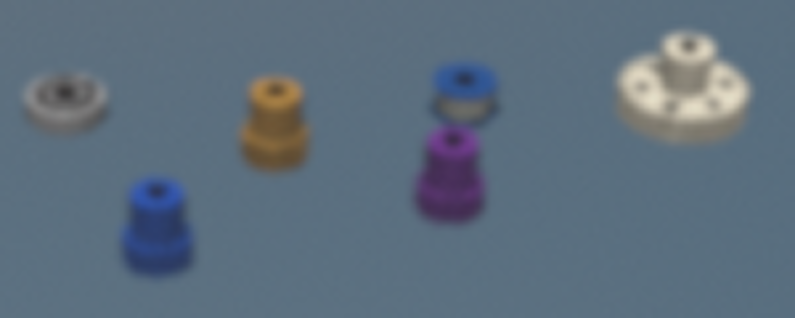

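View pics/s_board.png

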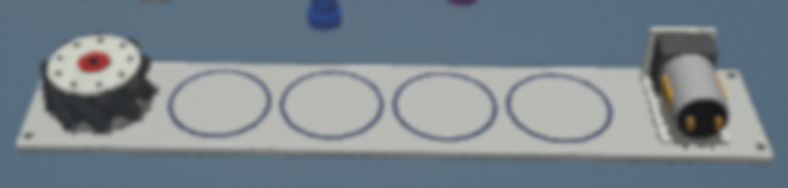

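```bash
python3 - <<'E'
import cv2,numpy as np
a=cv2.imread('pics/top0.png');s=cv2.imread('pics/scene0.png')
g=lambda im:np.clip((im.astype(float)/255)**.5*255*1.3,0,255).astype('uint8')
x=cv2.resize(g(a[245:290,375:425]),None,fx=8,fy=8,interpolation=cv2.INTER_CUBIC)
y=cv2.resize(g(s[170:212,120:170]),None,fx=8,fy=8,interpolation=cv2.INTER_CUBIC)
cv2.imwrite('pics/blk.png',np.hstack([x[:336],y]))
from h import *
st=lambda p,f,o:[(p[0]+.5)/f-.5+o[0],(p[1]+.5)/f-.5+o[1]]
R=[]
for n,t,sc in zip("1234",[(223,127),(337,143),(451,158),(564,173)],[(559,107),(444,106),(331,104),(220,103)]):
    T=st(t,3.5,(145,135));S=st(sc,2.5,(160,205)); X,e=tri(S,T); print('ring',n,X.round(1),e.round(2),atz('top',T,8).round(1),atz('scene',S,8).round(1)); R.append(atz('top',T,8))
print([np.linalg.norm(R[i+1]-R[i]) for i in range(3)])
for n,T,S in [('16',st((560,232),5.7,(150,210)),st((276,90),5.3,(260,165))),('24',st((249,197),5.7,(285,215)),st((538,126),5.3,(120,165))),('32',st((147,263),5.7,(150,210)),st((689,45),5.3,(260,165)))]:
    X,e=tri(S,T); print(n,X.round(1),e.round(2),atz('top',T,30).round(1),atz('scene',S,30).round(1))
E
```

```text
ring 1 [668.5 181.1   6.9] 0.06 [668.1 180.8   8. ] [669.7 180.7   8. ]
ring 2 [655.2 103.7   5.9] 0.04 [654.7 103.4   8. ] [657.6 103.1   8. ]
ring 3 [642.4  26.5   6.2] 0.12 [642.   26.3   8. ] [644.5  26.5   8. ]
ring 4 [629.9 -49.9   5.7] 0.1 [629.3 -49.9   8. ] [632.6 -49.7   8. ]
[np.float64(78.55536000600418), np.float64(78.17215599951128), np.float64(77.23385365940413)]
16 [475.4  88.7  28.5] 0.1 [475.2  88.3  30. ] [477.8  88.5  30. ]
24 [472.6 -93.5  28. ] 0.15 [472.5 -93.6  30. ] [475.9 -93.   30. ]
32 [467.9 252.8  29. ] 0.16 [467.7 252.2  30. ] [469.4 252.6  30. ]
```

View pics/blk.png

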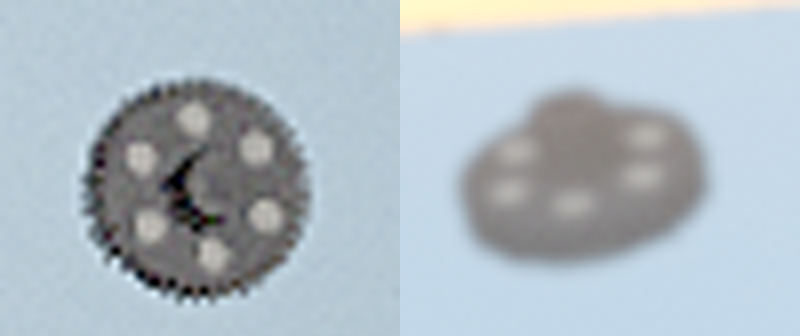

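```bash
python3 - <<'E'
from h import *
st=lambda p,f,o:[(p[0]+.5)/f-.5+o[0],(p[1]+.5)/f-.5+o[1]]
T=st((203.2,186.2),8,(375,245)); S=st((575,105),8,(120-50,170))
print(T, atz('top',T,12), 'hubtop scene approx',atz('scene',S,30))
# ring fit by ellipse on bluish pixels
for n,exp in (('top',[(208.6,171.3),(241.3,175.9),(273.9,180),(306,184.5)]),('scene',[(383.7,247.9),(337.7,247.5),(292.5,246.7),(248,246.3)])):
    im=cv2.imread(f'pics/{n}0.png').astype(int)
    m=((im[:,:,0]-im[:,:,2])>12)
    C=[]
    for c in exp:
        yy,xx=np.nonzero(m); rx,ry=(15.5,15.5) if n=='top' else (20.5,14)
        k=np.hypot((xx-c[0])/rx,(yy-c[1])/ry); sel=(k>.8)&(k<1.15)
        e=cv2.fitEllipse(np.c_[xx[sel],yy[sel]].astype(np.float32)); C.append(e[0]); print(n,sel.sum(),np.round(e[0],2),np.round(e[1],1),atz(n,e[0],8).round(1))
    if n=='top': CT=C
P=[tri(s,t)[0] for s,t in zip(C,CT)]; print(np.round(P,1)); P=np.array(P)
print(np.linalg.norm(np.diff(P,axis=0),axis=1))
E
```

```text
[399.9625, 267.8375] [ 426.19160277 -257.74352234   12.        ] hubtop scene approx [ 430.4558925  -254.08236684   30.        ]
top 138 [208.61 170.98] [27.9 29.7] [668.  180.2   8. ]
top 148 [241.13 175.33] [28.1 29.9] [655.1 102.9   8. ]
top 146 [273.55 179.71] [28.2 30. ] [642.2  26.1   8. ]
top 145 [305.99 184.13] [28.5 29.2] [629.2 -50.4   8. ]
scene 154 [383.12 247.8 ] [25.9 41.1] [670.4 180.1   8. ]
scene 152 [337.49 247.13] [26.3 40.2] [657.7 103.4   8. ]
scene 158 [292.18 246.5 ] [26.2 39.6] [645.   26.5   8. ]
scene 155 [247.43 245.89] [25.6 39.9] [632.5 -50.1   8. ]
[[668.5 180.7   6.3]
 [655.6 103.5   6.2]
 [642.7  26.5   6. ]
 [629.7 -50.4   5.7]]
[78.22787094 78.1286356  77.93452964]
```

```bash
cat >> h.py <<'E'
YAW=1.405
def where():
    s=bot.read_state(); return s['t'],s['ee_pos'],s['eef_rot'],s['contact_force'],s['width']
def delta(tgt):
    t,p,r,f,w=where(); R=cv2.Rodrigues(np.array([0,0,r[2]]))[0]@np.diag([1,-1,-1])
    return (R.T@(np.array(tgt)-p)).round(1), round(np.degrees((r[2]-YAW+np.pi)%(2*np.pi)-np.pi),2)
E
python3 - <<'E'
from h import *
t,p,r,f,w=where(); d=np.array([475.4,88.7])-p[:2]
yaw=r[2]
for k in range(10):
    v=d/16
    R=np.array([[np.cos(yaw),np.sin(yaw)],[np.sin(yaw),-np.cos(yaw)]])
    print((R.T@v).round()); yaw-=np.radians(7)
E
```

```text
[-26. -24.]
[-28. -21.]
[-31. -18.]
[-33. -14.]
[-34. -10.]
[-35.  -5.]
[-35.  -1.]
[-35.   3.]
[-35.   8.]
[-33.  12.]
```

>>> step_arm(
  targets=[
    [-26,-24,0,7],
    [-28,-21,0,7],
    [-31,-18,0,7],
    [-33,-14,0,7],
    [-34,-10,0,7],
    [-35,-5,0,7],
    [-35,-1,0,7],
    [-35,3,0,7],
    [-35,8,0,7],
    [-33,12,0,7],
  ],
  claw=50,
  squeeze=40,
)

```text
t: 0.93
ee_pos: [388.6, 279.9, 193.1]
eef_rot: [-3.141, 0.0, 1.534]
contact_force: [1.2, -0.2, -0.6]
width: 50.1
```

```bash
python3 - <<'E'
from h import *
print(where()); print(delta([475.4,88.7,90]))
E
```

```text
(0.9333, array([388.64895519, 279.92955079, 193.14981802]), array([-3.14116141e+00,  1.42116140e-04,  1.53423809e+00]), array([ 1.15149258, -0.16966215, -0.61082721]), 50.111704439382564)
(array([-187.9,   93.7,  103.1]), np.float64(7.4))
```

>>> step_arm(
  targets=[
    [-28,16,0,3.7],
    [-28,16,0,3.7],
    [-30,14,10,0],
    [-30,14,15,0],
    [-30,14,20,0],
    [-30,14,20,0],
    [-10,3,20,0],
    [0,0,15,0],
    [0,0,0,0],
    [0,0,0,0],
  ],
)

```text
t: 1.77
ee_pos: [453.7, 86.2, 92.9]
eef_rot: [-3.14, 0.001, 1.411]
contact_force: [-0.1, 0.3, 1.1]
width: 50.1
```

```bash
python3 - <<'E'
from h import *
im=bot.read_camera('scene');cv2.imwrite('pics/a.png',cv2.resize(im[60:260,200:480,::-1],None,fx=2.85,fy=2.85,interpolation=cv2.INTER_CUBIC))
print(where()); print(delta([475.4,88.7,90]))
E
```

```text
(1.8167, array([454.64245343,  86.83779054,  93.74118292]), array([ 3.14143310e+00, -2.09482601e-04,  1.41178174e+00]), array([0.08346976, 0.58650175, 0.17644558]), 50.24313471985623)
(array([ 5.1, 20.2,  3.7]), np.float64(0.39))
```

View pics/a.png

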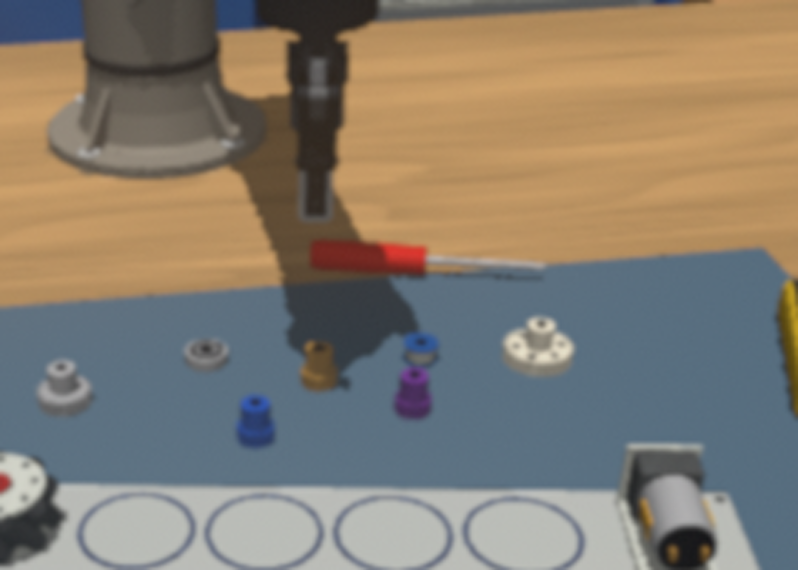

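>>> step_arm(
  targets=[
    [2,5,10,0.4],
    [3,10,10,0],
    [0,5,10,0],
    [0,0,5,0],
    [0,0,0,0],
    [0,0,0,0],
    [0,0,0,0],
    [0,0,0,0],
    [0,0,0,0],
    [0,0,0,0],
  ],
)

```text
t: 2.65
ee_pos: [475.2, 88.2, 58.8]
eef_rot: [3.141, -0.001, 1.404]
contact_force: [0.9, -0.5, 0.0]
width: 50.1
```

```bash
python3 - <<'E'
from h import *
im=bot.read_camera('scene');cv2.imwrite('pics/b.png',cv2.resize(im[130:230,240:380,::-1],None,fx=5.7,fy=5.7,interpolation=cv2.INTER_CUBIC))
im=bot.read_camera('top');cv2.imwrite('pics/bt.png',cv2.resize(im[210:300,190:330,::-1],None,fx=5.7,fy=5.7,interpolation=cv2.INTER_CUBIC))
print(where()); print(delta([475.4,88.7,14]))
E
```

```text
(2.75, array([475.0605704 ,  88.03076757,  58.60121275]), array([ 3.14132997e+00, -3.58342715e-04,  1.40405043e+00]), array([ 0.22633121,  0.65556368, -1.15855651]), 50.03002963906249)
(array([ 0.7,  0.2, 44.6]), np.float64(-0.05))
```

View pics/b.png

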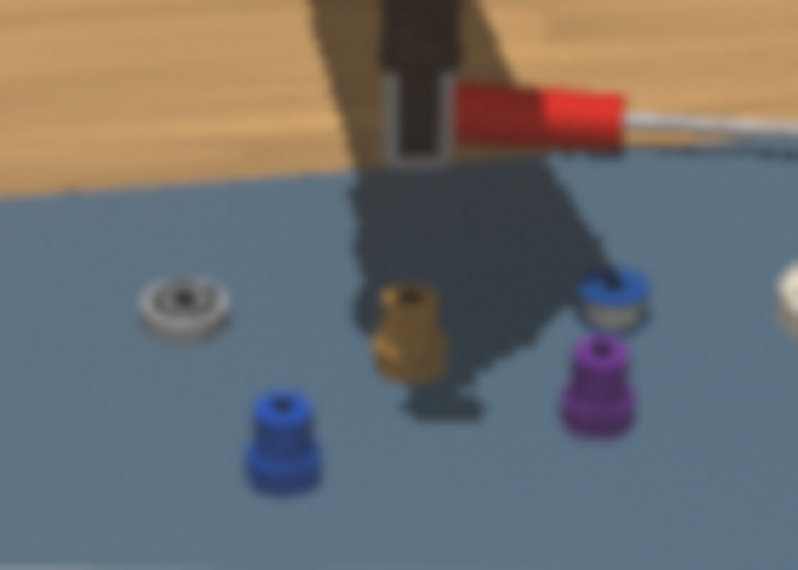

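View pics/bt.png

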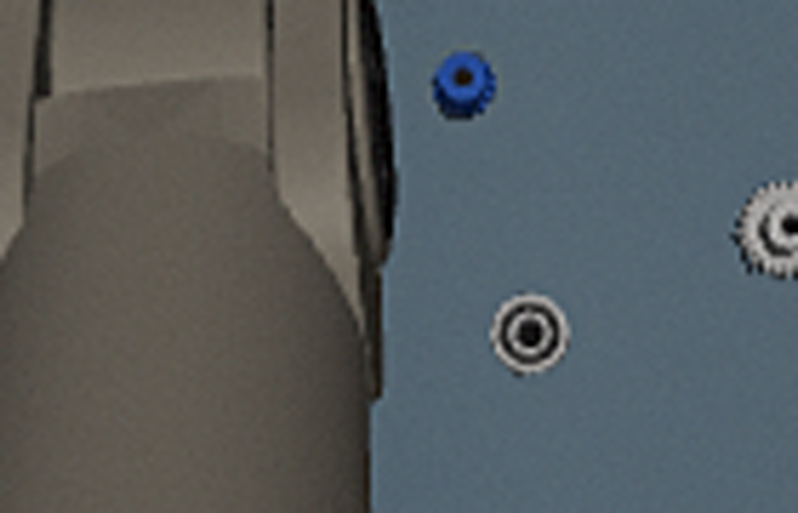

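```bash
python3 - <<'E'
from h import *
t,p,r,f,w=where(); n=np.array([np.sin(r[2]),-np.cos(r[2]),0])
for o in (25,32,40):
  for dz in (0,4,8): print(o,dz,((proj('scene',p+n*o+[0,0,dz])-[240,130])*5.7).round(0))
E
```

```text
25 0 [[407. 258.]]
25 4 [[407. 248.]]
25 8 [[408. 238.]]
32 0 [[407. 269.]]
32 4 [[407. 259.]]
32 8 [[408. 249.]]
40 0 [[407. 281.]]
40 4 [[407. 271.]]
40 8 [[408. 261.]]
```

```bash
python3 - <<'E'
from h import *
for P in ([454,86.5,93.4],[475.1,88,58.6]):
  print(proj('scene',np.array(P)+[32,-5,0]), proj('scene',np.array(P)+[-32,5,0]),proj('scene',np.array(P)+[32,-5,45]))
print(atz('scene',(313.3,158),58.6),proj('scene',[0,0,0]),proj('top',[0,0,0]))
E
```

```text
[[309.29737491 156.10432637]] [[309.05251953 140.52208341]] [[309.59119771 134.75439588]]
[[311.62881846 177.28456743]] [[311.24976283 160.53423352]] [[311.99561913 156.69818621]]
[433.38617857  98.90505361  58.6       ] [[254.06235937 105.654962  ]] [[293.52794984 469.63586811]]
```

```bash
python3 - <<'E'
import cv2,numpy as np
a=cv2.imread('pics/b.png'); g=np.clip((a/255.)**.45*255,0,255).astype('uint8'); cv2.imwrite('pics/b2.png',g)
E
```

```text
(no output)
```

View pics/b2.png

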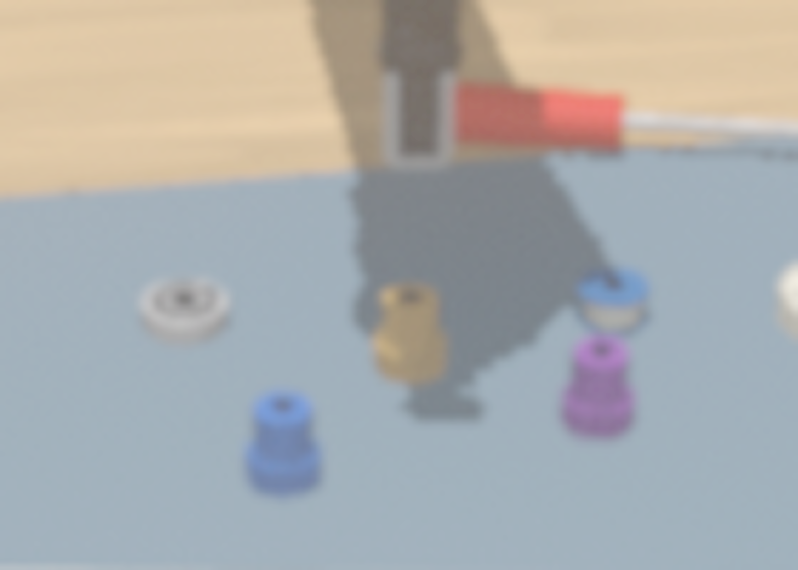

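>>> step_arm(
  targets=[
    [0,0,0,0],
    [0,0,0,0],
    [0,0,0,0],
    [0,0,0,0],
    [0,0,0,0],
    [0,0,0,0],
    [0,0,0,0],
    [0,0,0,0],
    [0,0,0,0],
    [0,0,0,0],
  ],
  claw=10,
)

```text
t: 3.58
ee_pos: [475.1, 88.0, 58.4]
eef_rot: [3.141, -0.0, 1.404]
contact_force: [-0.5, 0.3, -0.6]
width: 10.1
```

```bash
python3 - <<'E'
from h import *
im=bot.read_camera('scene');cv2.imwrite('pics/c.png',cv2.resize(im[60:230,240:380,::-1],None,fx=3.5,fy=3.5,interpolation=cv2.INTER_CUBIC))
print(where())
P=where()[1]
print(((proj('scene',[P,P+[0,0,19]])-[240,60])*3.5).round())
E
```

```text
(3.6333, array([475.0065956 ,  87.98681618,  58.39886785]), array([-3.14158635e+00, -1.08624489e-04,  1.40398893e+00]), array([-0.1187495 ,  0.94747865, -0.34595983]), 10.032522351752913)
[[250. 381.]
 [250. 351.]]
```

View pics/c.png

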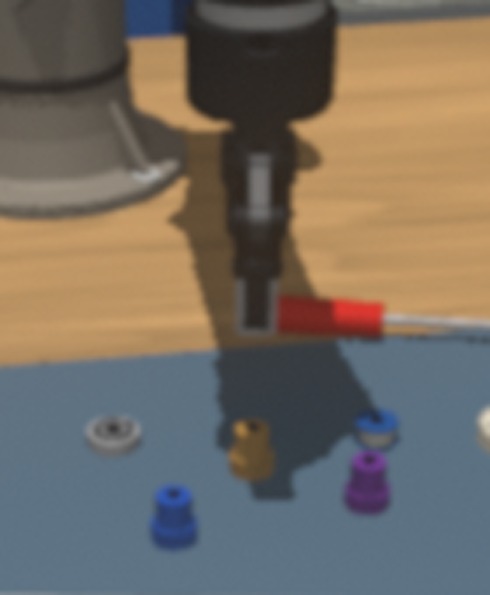

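>>> step_arm(
  targets=[
    [0,0,0,0],
    [0,0,0,0],
    [0,0,5,0],
    [0,0,7,0],
    [0,0,7,0],
    [0,0,5,0],
    [0,0,0,0],
    [0,0,0,0],
    [0,0,0,0],
    [0,0,0,0],
  ],
  claw=50,
)

```text
t: 4.47
ee_pos: [475.3, 88.0, 34.6]
eef_rot: [3.141, -0.0, 1.404]
contact_force: [-0.1, -0.1, -0.7]
width: 49.8
```

```bash
python3 - <<'E'
from h import *
im=bot.read_camera('scene');cv2.imwrite('pics/d.png',cv2.resize(im[130:230,240:380,::-1],None,fx=5.7,fy=5.7,interpolation=cv2.INTER_CUBIC))
im=bot.read_camera('top');cv2.imwrite('pics/dt.png',im[:,:,::-1])
print(where()); print(proj('top',where()[1]),-cam('top')[1].T@cam('top')[2],-cam('scene')[1].T@cam('scene')[2])
E
```

```text
(4.5667, array([475.34745599,  88.07892322,  34.69523265]), array([ 3.14095360e+00, -5.05517406e-04,  1.40400139e+00]), array([ 0.10560102, -0.82028222, -0.43083711]), 50.315656121930516)
[[247.78640686 250.10547366]] [412.42835184  14.10852538 980.03751444] [1224.1690318   -44.75008098  509.39595964]
```

View pics/d.png

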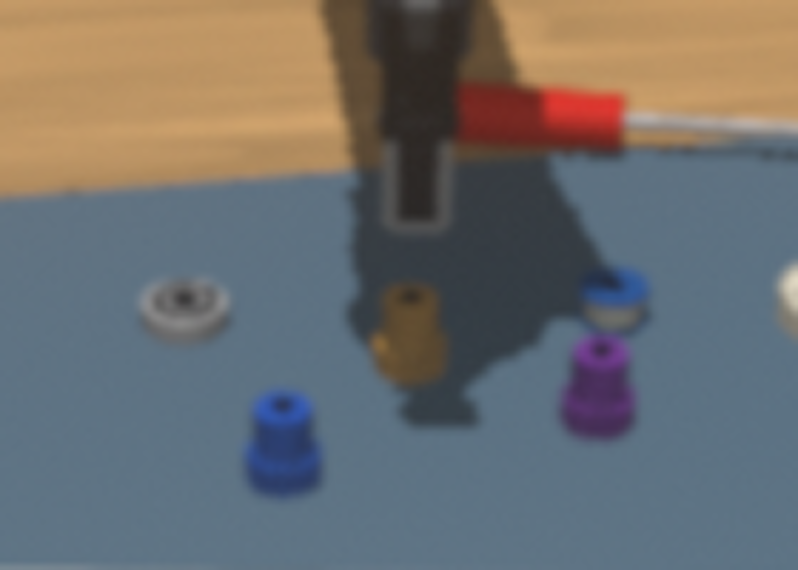

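View pics/dt.png

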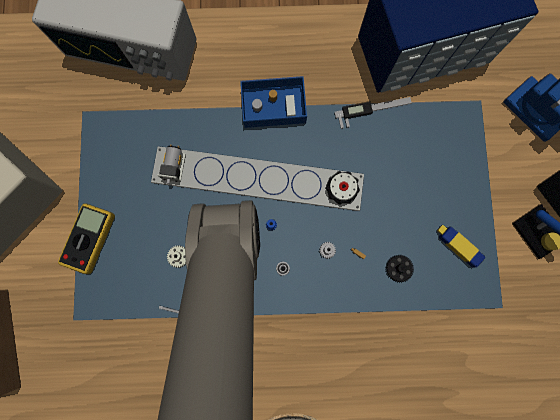

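>>> step_arm(
  targets=[
    [0,0,4,0],
    [0,0,5,0],
    [0,0,5,0],
    [0,0,4,0],
    [0,0,2,0],
    [0,0,0,0],
    [0,0,0,0],
    [0,0,0,0],
    [0,0,0,0],
    [0,0,0,0],
  ],
)

```text
t: 5.4
ee_pos: [475.2, 88.1, 14.6]
eef_rot: [3.141, -0.0, 1.404]
contact_force: [-0.9, -0.6, -0.2]
width: 50.0
```

```bash
python3 - <<'E'
from h import *
im=bot.read_camera('scene');cv2.imwrite('pics/e.png',cv2.resize(im[130:230,240:380,::-1],None,fx=5.7,fy=5.7,interpolation=cv2.INTER_CUBIC))
print(where()); print(bot.read_state()['joint_positions'])
E
```

```text
(5.45, array([475.21300507,  88.06227724,  14.60079462]), array([ 3.14117709e+00, -3.85022915e-04,  1.40402178e+00]), array([-0.8258596 ,  0.52593989, -0.33507296]), 50.326975243566984)
[-0.69532138  0.37260382  0.50458101  2.10971181 -0.27049223  0.71998895
 -0.1815877 ]
```

View pics/e.png

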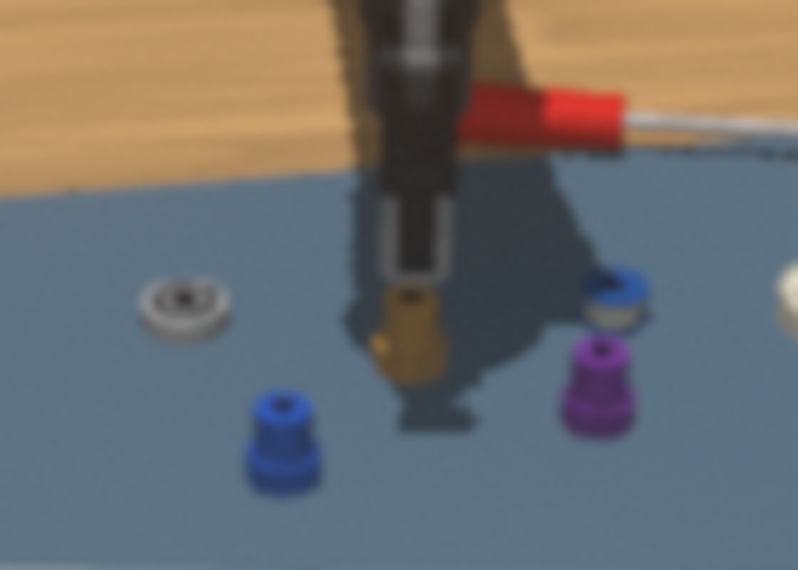

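```bash
python3 - <<'E'
from h import *
c=lambda p:((p[0]+.5)/5.7-.5+240,(p[1]+.5)/5.7-.5+130)
tips=[(418,160),(417,230),(416,280)];sh=[(440,415),(440,425),(437,430)];zs=[58.6,34.7,14.6]
S=[atz('scene',c(s),0)[:2] for s in sh]
l=(S[0]-S[2])/44; print('l',l,S)
for t,s,z in zip(tips,S,zs):
    for h in range(0,120,10):
        P=atz('scene',c(t),h); print(z,h,P[:2].round(),(P[:2]+h*l-s).round(),end=' | ')
    print()
E
```

```text
l [-0.2000459   0.05966324] [array([509.18773843,  93.97227245]), array([515.17353277,  92.90588895]), array([517.98975824,  91.34708994])]
58.6 0 [329. 117.] [-180.   23.] | 58.6 10 [346. 114.] [-165.   20.] | 58.6 20 [364. 111.] [-149.   18.] | 58.6 30 [382. 107.] [-134.   15.] | 58.6 40 [399. 104.] [-118.   13.] | 58.6 50 [417. 101.] [-102.   10.] | 58.6 60 [434.  98.] [-87.   8.] | 58.6 70 [452.  95.] [-71.   5.] | 58.6 80 [469.  92.] [-56.   2.] | 58.6 90 [487.  88.] [-40.  -0.] | 58.6 100 [505.  85.] [-25.  -3.] | 58.6 110 [522.  82.] [-9. -5.] | 
34.7 0 [384. 107.] [-132.   14.] | 34.7 10 [400. 104.] [-117.   12.] | 34.7 20 [417. 101.] [-103.   10.] | 34.7 30 [433.  98.] [-88.   7.] | 34.7 40 [450.  95.] [-74.   5.] | 34.7 50 [466.  92.] [-59.   2.] | 34.7 60 [483.  89.] [-45.  -0.] | 34.7 70 [499.  86.] [-30.  -2.] | 34.7 80 [516.  83.] [-16.  -5.] | 34.7 90 [532.  80.] [-1. -7.] | 34.7 100 [549.  77.] [ 13. -10.] | 34.7 110 [565.  74.] [ 28. -12.] | 
14.6 0 [420. 101.] [-98.   9.] | 14.6 10 [436.  98.] [-84.   7.] | 14.6 20 [452.  95.] [-70.   5.] | 14.6 30 [467.  92.] [-57.   3.] | 14.6 40 [483.  89.] [-43.   0.] | 14.6 50 [499.  86.] [-29.  -2.] | 14.6 60 [515.  84.] [-15.  -4.] | 14.6 70 [530.  81.] [-2. -7.] | 14.6 80 [546.  78.] [12. -9.] | 14.6 90 [562.  75.] [ 26. -11.] | 14.6 100 [578.  72.] [ 40. -13.] | 14.6 110 [594.  69.] [ 54. -16.] |
```

>>> step_arm(
  targets=[
    [0,0,3,0],
    [0,0,4,0],
    [0,0,4,0],
    [0,0,4,0],
    [0,0,2,0],
    [0,0,0,0],
    [0,0,0,0],
    [0,0,0,0],
    [0,0,0,0],
    [0,0,0,0],
  ],
)

```text
t: 6.28
ee_pos: [475.2, 88.1, -2.4]
eef_rot: [3.141, -0.0, 1.404]
contact_force: [-1.0, 0.1, 0.4]
width: 49.9
```

```bash
python3 - <<'E'
from h import *
im=bot.read_camera('scene');cv2.imwrite('pics/f.png',cv2.resize(im[130:230,240:380,::-1],None,fx=5.7,fy=5.7,interpolation=cv2.INTER_CUBIC))
print(where())
E
```

```text
(6.3333, array([475.15803082,  88.0492184 ,  -2.44916245]), array([ 3.14129344e+00, -3.21416451e-04,  1.40403112e+00]), array([ 0.04815741, -0.2194144 , -0.17233954]), 50.00848934259527)
```

View pics/f.png

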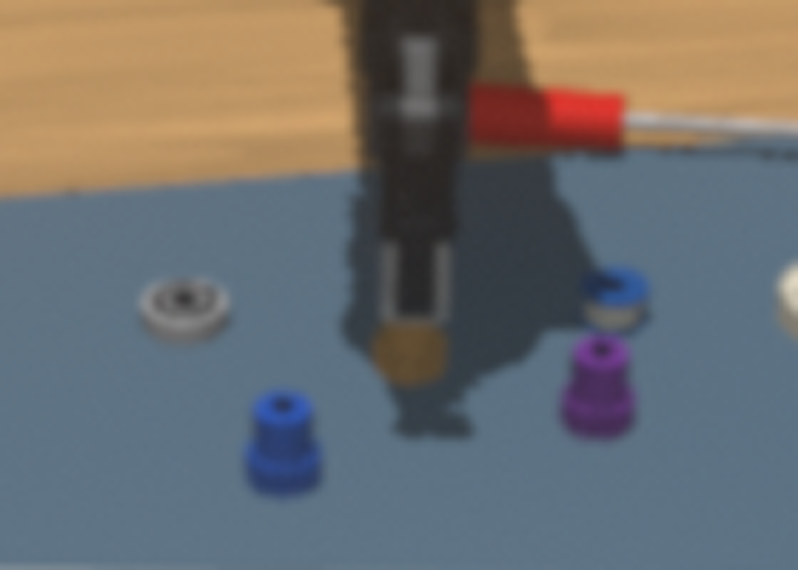

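>>> step_arm(
  targets=[
    [0,0,3,0],
    [0,0,4,0],
    [0,0,4,0],
    [0,0,3,0],
    [0,0,1,0],
    [0,0,0,0],
    [0,0,0,0],
    [0,0,0,0],
    [0,0,0,0],
    [0,0,0,0],
  ],
)

```text
t: 7.17
ee_pos: [475.2, 88.0, -17.5]
eef_rot: [3.141, -0.0, 1.404]
contact_force: [0.2, -0.3, 0.2]
width: 50.0
```

```bash
python3 - <<'E'
from h import *
im=bot.read_camera('scene');cv2.imwrite('pics/g.png',cv2.resize(im[130:230,240:380,::-1],None,fx=5.7,fy=5.7,interpolation=cv2.INTER_CUBIC))
print(where())
E
```

```text
(7.2167, array([475.15512249,  88.05556062, -17.44806257]), array([ 3.14128233e+00, -3.16762232e-04,  1.40405003e+00]), array([-0.49877377, -0.54600937,  0.30699745]), 49.93804866803645)
```

View pics/g.png

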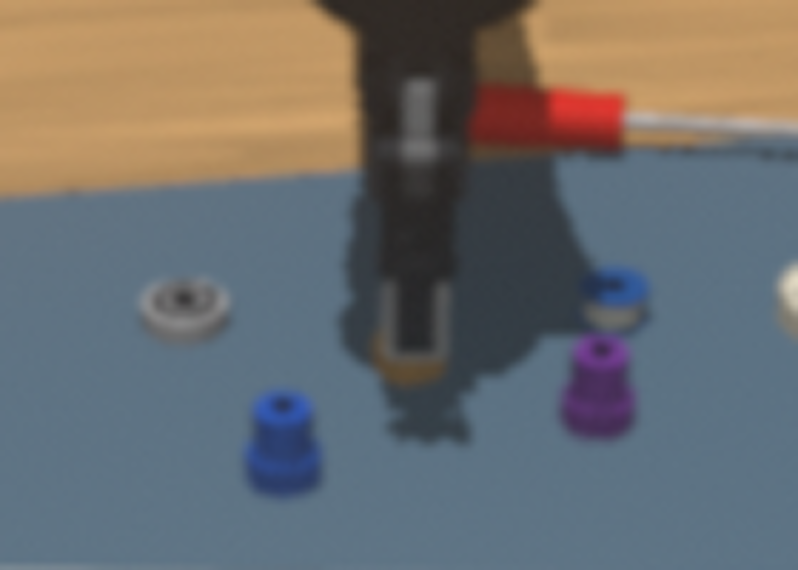

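>>> step_arm(
  targets=[
    [-1.5,0,0,0],
    [-1.5,0,0,0],
    [0,0,0,0],
    [0,0,0,0],
    [0,0,0,0],
    [0,0,0,0],
    [0,0,0,0],
    [0,0,0,0],
    [0,0,0,0],
    [0,0,0,0],
  ],
  claw=5,
  squeeze=40,
)

```text
t: 8.05
ee_pos: [474.6, 84.7, -17.4]
eef_rot: [3.141, 0.0, 1.404]
contact_force: [-1.2, -2.2, 5.1]
width: 17.6
```

```bash
python3 - <<'E'
from h import *
im=bot.read_camera('scene');cv2.imwrite('pics/h.png',cv2.resize(im[130:230,240:380,::-1],None,fx=5.7,fy=5.7,interpolation=cv2.INTER_CUBIC))
print(where())
E
```

```text
(8.1, array([474.6069368 ,  84.77104534, -17.44134838]), array([3.14146725e+00, 6.31251320e-05, 1.40384058e+00]), array([-0.37065954, -1.91238354,  4.49915718]), 17.3909800282543)
```

View pics/h.png

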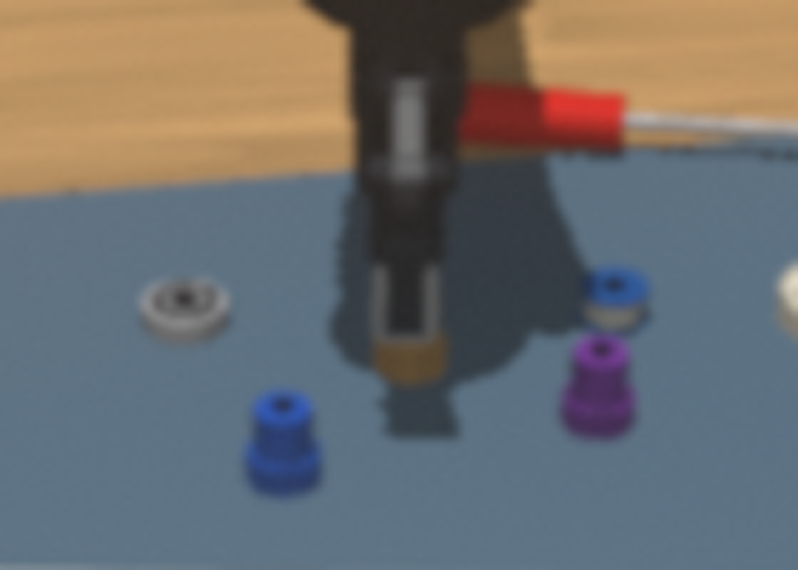

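>>> step_arm(
  targets=[
    [0,0,0,0],
    [0,0,0,0],
    [0,0,-2,0],
    [0,0,-4,0],
    [0,0,-8,0],
    [0,0,-10,0],
    [0,0,-10,0],
    [0,0,-6,0],
    [0,0,0,0],
    [0,0,0,0],
  ],
)

```text
t: 8.93
ee_pos: [475.0, 85.4, 23.1]
eef_rot: [3.14, -0.001, 1.404]
contact_force: [-0.7, 0.3, -1.0]
width: 17.7
```

```bash
python3 - <<'E'
from h import *
im=bot.read_camera('scene');cv2.imwrite('pics/i.png',cv2.resize(im[130:230,240:380,::-1],None,fx=5.7,fy=5.7,interpolation=cv2.INTER_CUBIC))
print(where())
E
```

```text
(8.9833, array([474.46491083,  85.21845381,  22.58744902]), array([ 3.14140944e+00, -5.05436317e-04,  1.40419179e+00]), array([-0.2996501 ,  0.14723372, -0.83485484]), 17.63717873212162)
```

View pics/i.png

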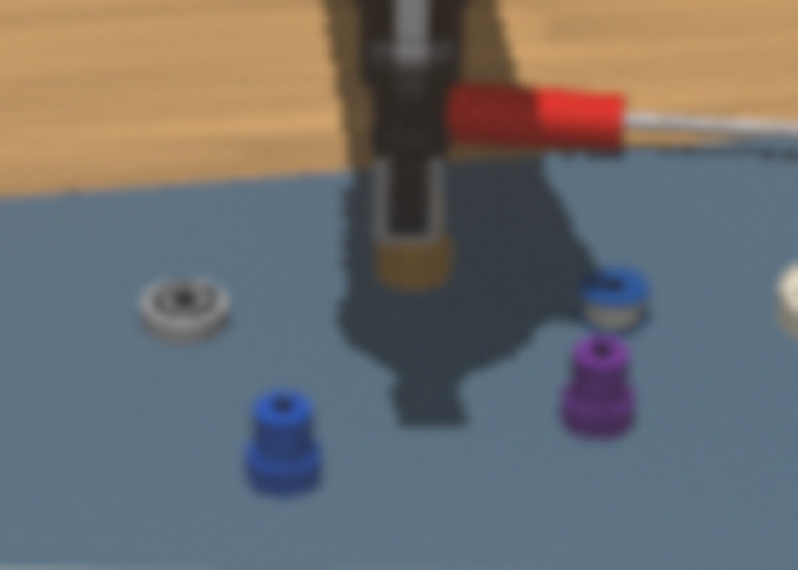

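>>> step_arm(
  targets=[
    [0,5,-10,0],
    [10,15,-10,0],
    [16,23,-5,0],
    [16,23,0,0],
    [16,23,0,0],
    [16,23,0,0],
    [16,23,0,0],
    [16,23,0,0],
    [12,14,0,0],
    [4,3,0,0],
  ],
)

```text
t: 9.82
ee_pos: [669.5, 178.3, 46.2]
eef_rot: [3.141, -0.001, 1.406]
contact_force: [-0.3, 0.3, -0.9]
width: 17.8
```

```bash
python3 - <<'E'
from h import *
print(where(),delta([667.7,176.8,10]))
E
```

```text
(9.8167, array([669.46151928, 178.28706943,  46.19660471]), array([ 3.14060358e+00, -5.02910540e-04,  1.40572066e+00]), array([-0.34295875,  0.33143224, -0.92539804]), 17.75866925301101) (array([-1.8, -1.5, 36.2]), np.float64(0.04))
```

>>> step_arm(
  targets=[
    [-1,-1,8,0],
    [-0.8,-0.5,10,0],
    [0,0,10,0],
    [0,0,8,0],
    [0,0,5,0],
    [0,0,0,0],
    [0,0,0,0],
    [0,0,0,0],
    [0,0,0,0],
    [0,0,0,0],
  ],
)

```text
t: 10.65
ee_pos: [666.0, 174.9, 7.1]
eef_rot: [3.141, -0.001, 1.404]
contact_force: [-1.2, 0.0, 0.1]
width: 17.7
```

```bash
python3 - <<'E'
from h import *
im=bot.read_camera('scene');cv2.imwrite('pics/j.png',cv2.resize(im[180:280,300:440,::-1],None,fx=5.7,fy=5.7,interpolation=cv2.INTER_CUBIC))
print(where(),delta([667.7,176.8,-9]))
for z in (8,15):print([((proj('scene',np.array(P))-[300,180]+.5)*5.7-.5).round() for P in ([668.5,180.7,z],[668.5,180.7+13.5,z],[668.5+13.5,180.7,z])])
E
```

```text
(10.7, array([665.98100922, 174.84638955,   6.99316343]), array([ 3.14071402e+00, -5.84565087e-04,  1.40402213e+00]), array([-0.07955485,  0.37278289, -1.08145369]), 17.68709855277618) (array([ 2.2,  1.4, 16. ]), np.float64(-0.06))
[array([[476., 385.]]), array([[520., 380.]]), array([[490., 414.]])]
[array([[479., 367.]]), array([[522., 363.]]), array([[492., 396.]])]
```

View pics/j.png

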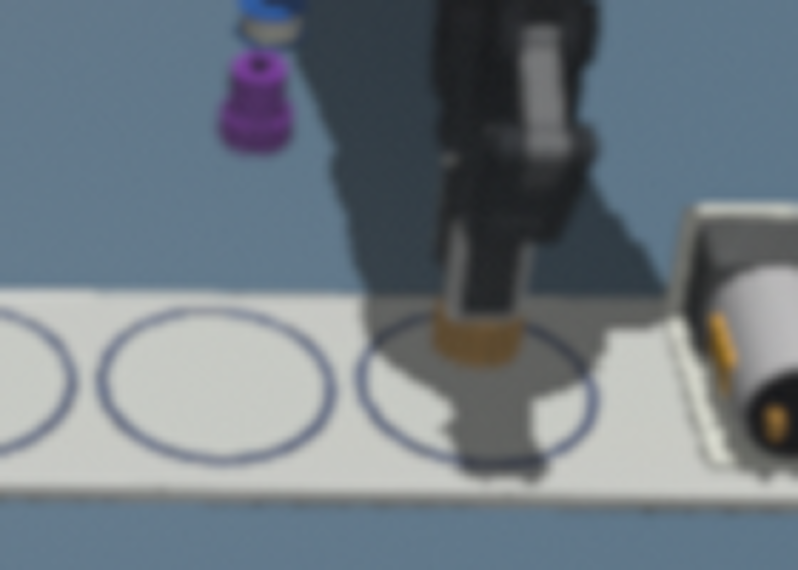

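>>> step_arm(
  targets=[
    [1.2,0.8,3,0],
    [1,0.6,4,0],
    [0,0,4,0],
    [0,0,2,0],
    [0,0,1,0],
    [0,0,0.5,0],
    [0,0,0,0],
    [0,0,0,0],
    [0,0,0,0],
    [0,0,0,0],
  ],
)

```text
t: 11.53
ee_pos: [667.5, 176.7, -7.8]
eef_rot: [3.141, -0.0, 1.404]
contact_force: [-0.6, -0.3, -0.1]
width: 18.0
```

```bash
python3 - <<'E'
from h import *
im=bot.read_camera('scene');cv2.imwrite('pics/k.png',cv2.resize(im[180:280,300:440,::-1],None,fx=5.7,fy=5.7,interpolation=cv2.INTER_CUBIC))
print(where(),delta([667.7,176.8,-9]))
E
```

```text
(11.5833, array([667.44143059, 176.72974011,  -7.87653412]), array([ 3.14128623e+00, -2.85111455e-04,  1.40393626e+00]), array([-0.17032871, -0.26672497, -0.32349472]), 17.559420882422543) (array([0.1, 0.2, 1.1]), np.float64(-0.06))
```

View pics/k.png

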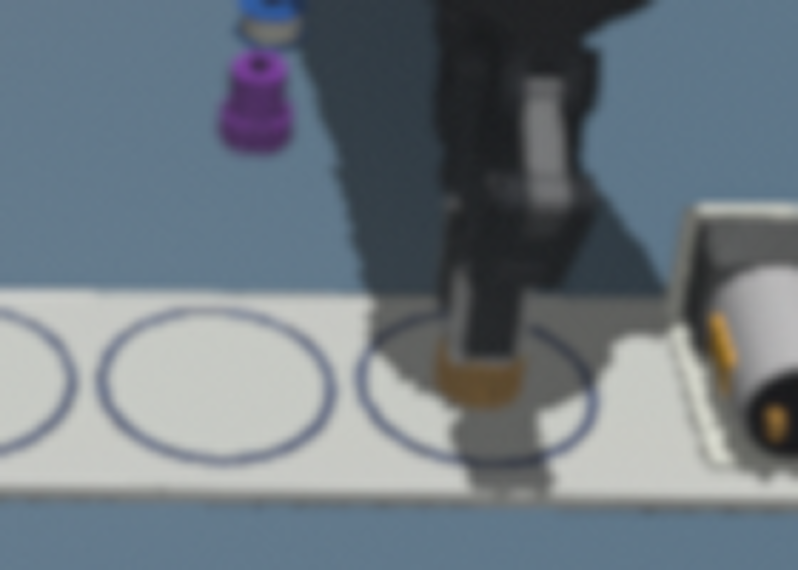

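>>> step_arm(
  targets=[
    [0,0,0.4,0],
    [0,0,0.4,0],
    [0,0,0.4,0],
    [0,0,0,0],
    [0,0,0,0],
    [0,0,0,0],
    [0,0,0,0],
    [0,0,0,0],
    [0,0,0,0],
    [0,0,0,0],
  ],
)

```text
t: 12.42
ee_pos: [667.4, 176.7, -9.3]
eef_rot: [3.142, -0.0, 1.404]
contact_force: [-0.5, 0.3, 0.3]
width: 17.4
```

```bash
python3 - <<'E'
from h import *
im=bot.read_camera('scene');cv2.imwrite('pics/l.png',cv2.resize(im[180:280,300:440,::-1],None,fx=5.7,fy=5.7,interpolation=cv2.INTER_CUBIC))
print(where(),delta([667.7,176.8,-9]))
E
```

```text
(12.4667, array([667.33902912, 176.68925344,  -9.25473393]), array([ 3.14151162e+00, -1.16331783e-04,  1.40401607e+00]), array([-0.12214332,  1.02168338, -0.26243233]), 17.964524983397617) (array([ 0.2,  0.3, -0.3]), np.float64(-0.06))
```

View pics/l.png

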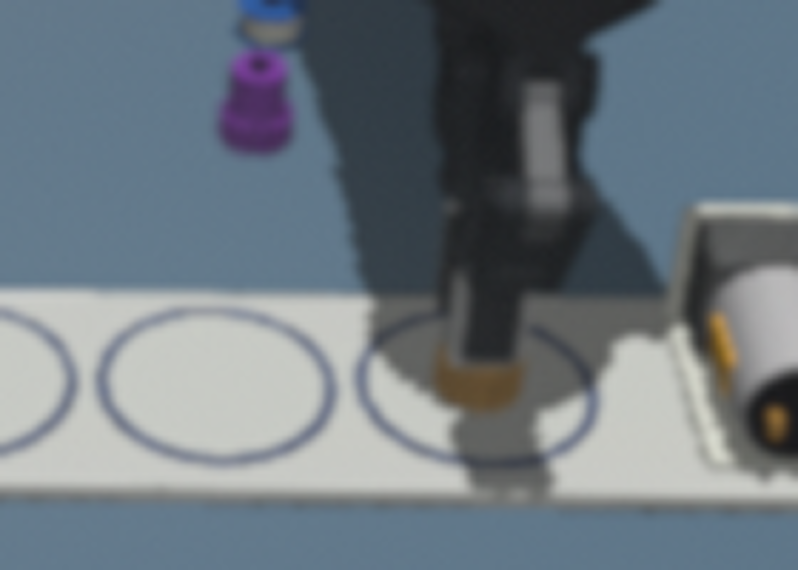

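>>> step_arm(
  targets=[
    [0,0,0.4,0],
    [0,0,0.4,0],
    [0,0,0.2,0],
    [0,0,0,0],
    [0,0,0,0],
    [0,0,0,0],
    [0,0,0,0],
    [0,0,0,0],
    [0,0,0,0],
    [0,0,0,0],
  ],
)

```text
t: 13.3
ee_pos: [667.5, 176.8, -9.4]
eef_rot: [3.142, -0.001, 1.404]
contact_force: [-1.8, 0.7, 6.0]
width: 18.0
```

>>> step_arm(
  targets=[
    [0,0,0,0],
    [0,0,0,0],
    [0,0,0,0],
    [0,0,0,0],
    [0,0,-3,0],
    [0,0,-8,0],
    [0,0,-15,0],
    [0,0,-20,0],
    [0,0,-20,0],
    [-20,-20,-10,0],
  ],
  claw=50,
)

```text
t: 14.13
ee_pos: [650.0, 164.8, 70.3]
eef_rot: [3.132, -0.006, 1.408]
contact_force: [0.1, 0.7, 1.5]
width: 50.1
```

```bash
python3 - <<'E'
from h import *
print(where(),delta([472.6-.8,-93.5-4,40]))
E
```

```text
(14.1333, array([650.02247798, 164.81722468,  70.31855771]), array([ 3.13171591, -0.00590789,  1.40832329]), array([0.12606874, 0.68555392, 1.46109083]), 50.07398939664914) (array([-287.7, -133.4,   30.3]), np.float64(0.19))
```

>>> step_arm(
  targets=[
    [-10,-5,0,0],
    [-25,-12,0,0],
    [-34,-16,0,0],
    [-36,-17,0,0],
    [-36,-17,0,0],
    [-36,-17,0,0],
    [-36,-17,0,0],
    [-34,-16,0,0],
    [-25,-11,0,0],
    [-12,-5,0,0],
  ],
)

```text
t: 14.97
ee_pos: [463.0, -101.6, 66.1]
eef_rot: [-3.141, 0.0, 1.398]
contact_force: [-0.4, -0.1, -0.8]
width: 50.0
```

```bash
python3 - <<'E'
from h import *
im=bot.read_camera('scene');cv2.imwrite('pics/m.png',cv2.resize(im[130:270,200:400,::-1],None,fx=4,fy=4,interpolation=cv2.INTER_CUBIC))
im=bot.read_camera('top');cv2.imwrite('pics/mt.png',cv2.resize(im[135:275,145:345,::-1],None,fx=4,fy=4,interpolation=cv2.INTER_CUBIC))
print(where(),delta([472.1,-95.5,20]))
E
```

```text
(15.0667, array([464.98560765, -99.84376694,  66.1819677 ]), array([ 3.14103495e+00, -4.42269688e-04,  1.39883779e+00]), array([0.70524019, 1.08358075, 0.22531008]), 49.74698398244101) (array([ 5.5,  6.3, 46.2]), np.float64(-0.35))
```

View pics/m.png

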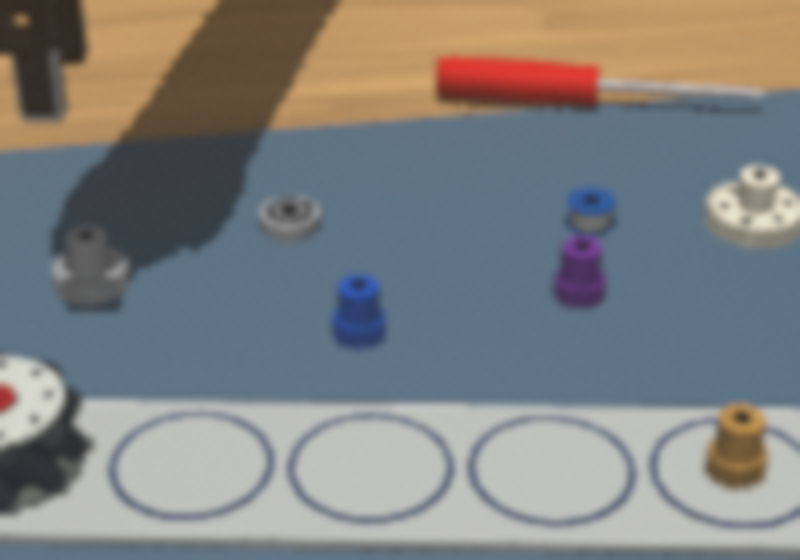

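View pics/mt.png

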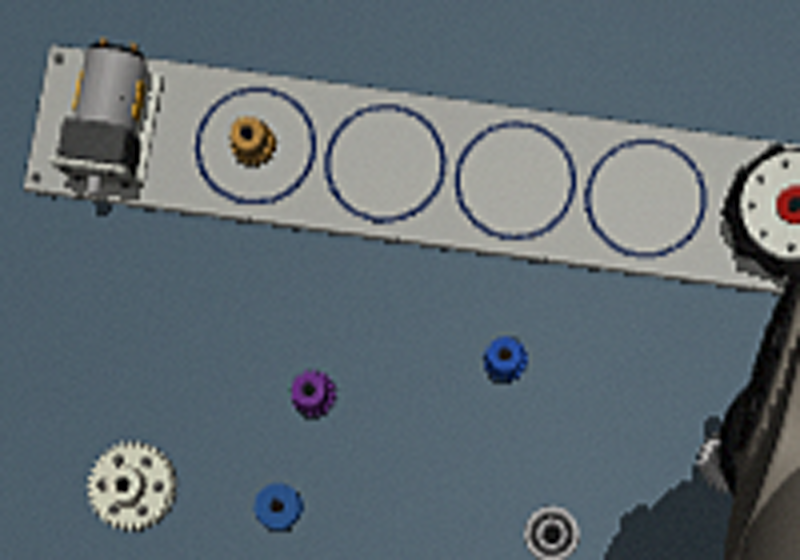

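```bash
python3 - <<'E'
from h import *
st=lambda p,f,o:[(p[0]+.5)/f-.5+o[0],(p[1]+.5)/f-.5+o[1]]
T=st((247,131),4,(145,135));S=st((742,417),4,(200,130))
print(tri(S,T),atz('top',T,38),atz('scene',S,38)); print('rings: tri 668.5 180.7; top 668.0 180.2; scene 670.4 180.1')
E
```

```text
(array([669.03037586, 180.50152964,  37.45355304]), np.float64(0.1160097371364941)) [668.82849505 180.1892574   38.        ] [669.65553804 180.44558644  38.        ]
rings: tri 668.5 180.7; top 668.0 180.2; scene 670.4 180.1
```

>>> step_arm(
  targets=[
    [3,3,5,0],
    [2,3,10,0],
    [0,0,12,0],
    [0,0,12,0],
    [0,0,10,0],
    [0,0,6,0],
    [0,0,0,0],
    [0,0,0,0],
    [0,0,0,0],
    [0,0,0,0],
  ],
)

```text
t: 15.9
ee_pos: [473.4, -93.7, 11.2]
eef_rot: [3.14, -0.0, 1.404]
contact_force: [-0.6, -0.3, 0.5]
width: 49.8
```

```bash
python3 - <<'E'
from h import *
im=bot.read_camera('scene');cv2.imwrite('pics/n.png',cv2.resize(im[130:230,170:310,::-1],None,fx=5.7,fy=5.7,interpolation=cv2.INTER_CUBIC))
print(where(),delta([472.1,-96,-17]))
E
```

```text
(15.95, array([473.34180353, -93.80130174,  11.22040884]), array([ 3.14025353e+00, -3.77268847e-04,  1.40395817e+00]), array([ 0.06679485,  0.86693984, -0.31427246]), 49.80121099278843) (array([-2.4, -0.9, 28.2]), np.float64(-0.06))
```

View pics/n.png

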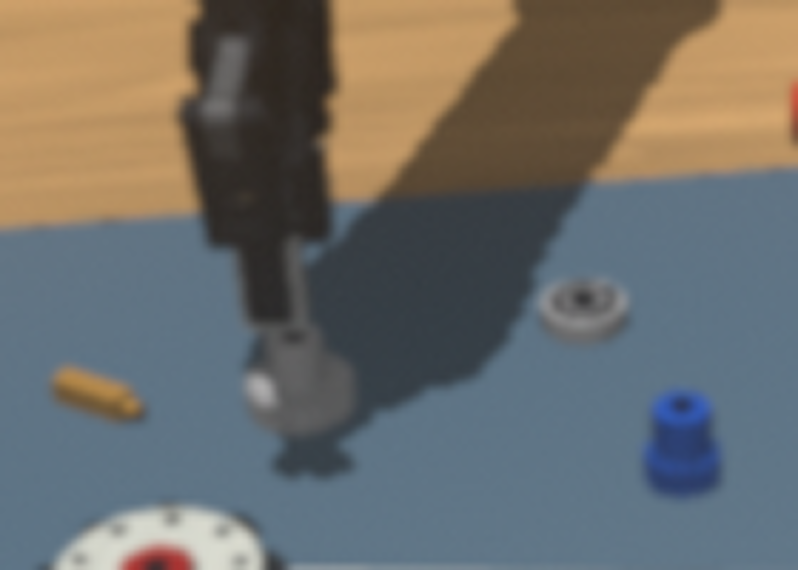

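Consistent with the first grasp: the fingertips (crop 270,320) stand just above the steel gear's hub (292,335). Correcting sideways and going down to z ≈ -17.

>>> step_arm(
  targets=[
    [-1.2,-0.5,4,0],
    [-1.2,-0.4,6,0],
    [0,0,7,0],
    [0,0,6,0],
    [0,0,4,0],
    [0,0,1,0],
    [0,0,0,0],
    [0,0,0,0],
    [0,0,0,0],
    [0,0,0,0],
  ],
)

```text
t: 16.78
ee_pos: [471.7, -96.0, -17.1]
eef_rot: [3.141, -0.0, 1.404]
contact_force: [-0.5, 1.4, 0.0]
width: 50.1
```

```bash
python3 - <<'E'
from h import *
im=bot.read_camera('scene');cv2.imwrite('pics/o.png',cv2.resize(im[130:230,170:310,::-1],None,fx=5.7,fy=5.7,interpolation=cv2.INTER_CUBIC))
print(where(),delta([472.1,-96,-17]))
E
```

```text
(16.8333, array([471.69310198, -95.96101575, -17.08413762]), array([ 3.14102196e+00, -2.17218005e-04,  1.40407051e+00]), array([-0.6615559 ,  0.31333609,  0.29998677]), 49.850453315929386) (array([ 0. ,  0.4, -0.1]), np.float64(-0.05))
```

View pics/o.png

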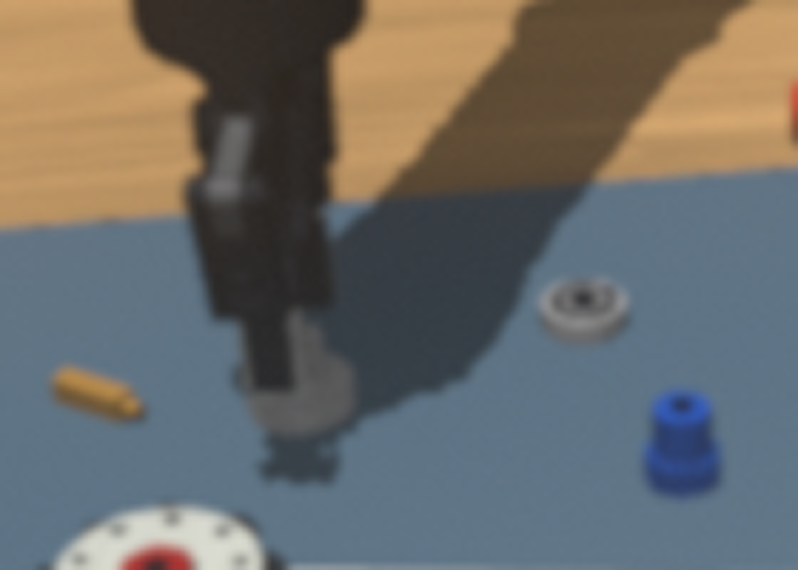

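>>> step_arm(
  targets=[
    [0,0,0,0],
    [0,0,0,0],
    [0,0,0,0],
    [0,0,0,0],
    [0,0,0,0],
    [0,0,0,0],
    [0,0,0,0],
    [0,0,0,0],
    [0,0,0,0],
    [0,0,0,0],
  ],
  claw=5,
)

```text
t: 17.67
ee_pos: [471.8, -95.9, -17.0]
eef_rot: [3.141, -0.0, 1.404]
contact_force: [-1.1, -0.4, 5.5]
width: 17.5
```

>>> step_arm(
  targets=[
    [0,0,0,0],
    [0,0,-2,0],
    [0,0,-4,0],
    [0,0,-8,0],
    [0,0,-12,0],
    [0,0,-15,0],
    [0,0,-12,0],
    [0,0,-8,0],
    [0,0,0,0],
    [0,0,0,0],
  ],
)

```text
t: 18.5
ee_pos: [471.6, -95.8, 44.0]
eef_rot: [3.141, -0.0, 1.404]
contact_force: [0.1, -0.2, -1.3]
width: 17.5
```

```bash
python3 - <<'E'
from h import *
im=bot.read_camera('scene');cv2.imwrite('pics/p.png',cv2.resize(im[130:230,170:310,::-1],None,fx=5.7,fy=5.7,interpolation=cv2.INTER_CUBIC))
d=np.array([655.6-472.6,103.5+93.5])
print(where(),d, delta([471.9+d[0],-96+d[1],20]))
E
```

```text
(18.55, array([471.05631763, -95.72954746,  43.44437741]), array([-3.14107498e+00, -2.28309410e-04,  1.40426368e+00]), array([-0.91490535, -0.17778369, -1.35128226]), 17.358581304605153) [183. 197.] (array([224.5, 148.7,  23.4]), np.float64(-0.04))
```

View pics/p.png

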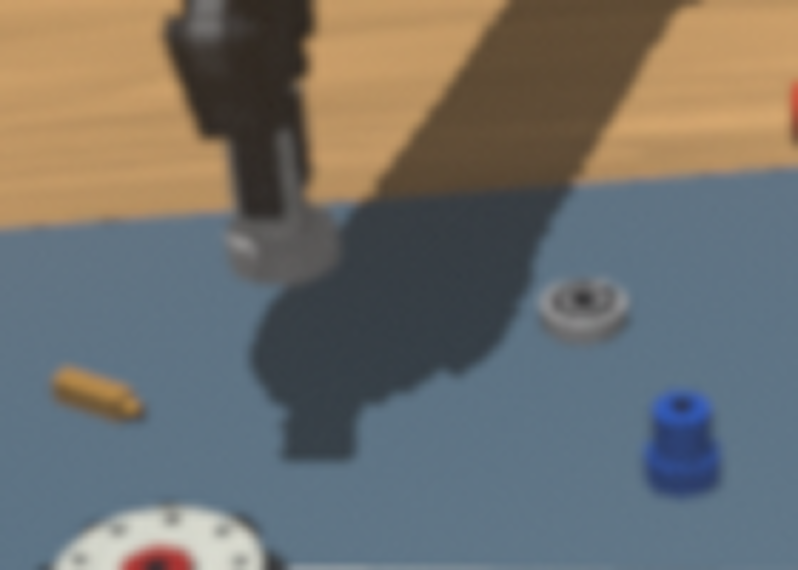

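>>> step_arm(
  targets=[
    [10,6,0,0],
    [22,14,0,0],
    [30,20,0,0],
    [32,22,0,0],
    [32,22,0,0],
    [32,22,0,0],
    [30,20,0,0],
    [22,14,0,0],
    [10,6,0,0],
    [4,2,0,0],
  ],
)

```text
t: 19.38
ee_pos: [655.1, 103.9, 42.1]
eef_rot: [-3.14, -0.0, 1.408]
contact_force: [0.2, -0.3, -0.7]
width: 17.6
```

>>> step_arm(
  targets=[
    [0,0,0,0],
    [0,0,0,0],
    [0,0,5,0],
    [0,0,8,0],
    [0,0,8,0],
    [0,0,8,0],
    [0,0,4,0],
    [0,0,0,0],
    [0,0,0,0],
    [0,0,0,0],
  ],
)

```text
t: 20.22
ee_pos: [654.9, 100.3, 10.9]
eef_rot: [3.141, -0.0, 1.404]
contact_force: [0.0, -0.1, -1.1]
width: 17.8
```

```bash
python3 - <<'E'
from h import *
print(where(), delta([654.7,101,-8]))
E
```

```text
(20.2167, array([654.9189274 , 100.33224803,  10.94458953]), array([ 3.14096869e+00, -2.24193850e-04,  1.40399280e+00]), array([ 0.01390048, -0.05165308, -1.11391072]), 17.75656230506909) (array([ 0.6, -0.3, 18.9]), np.float64(-0.06))
```

>>> step_arm(
  targets=[
    [0.6,-0.3,4,0],
    [0,0,6,0],
    [0,0,5,0],
    [0,0,3,0],
    [0,0,0.8,0],
    [0,0,0,0],
    [0,0,0,0],
    [0,0,0.4,0],
    [0,0,0,0],
    [0,0,0,0],
  ],
)

```text
t: 21.05
ee_pos: [654.5, 101.0, -8.4]
eef_rot: [3.141, -0.0, 1.404]
contact_force: [-0.2, 1.0, -1.2]
width: 17.7
```

```bash
python3 - <<'E'
from h import *
im=bot.read_camera('scene');cv2.imwrite('pics/q.png',cv2.resize(im[180:280,270:410,::-1],None,fx=5.7,fy=5.7,interpolation=cv2.INTER_CUBIC))
print(where(), delta([654.7,101,-9]))
E
```

```text
(21.1, array([654.46314795, 101.02044921,  -8.3964975 ]), array([ 3.14135104e+00, -1.96672984e-04,  1.40401708e+00]), array([-0.0676456 ,  1.04595905, -0.98790573]), 17.68631615955397) (array([0. , 0.2, 0.6]), np.float64(-0.06))
```

View pics/q.png

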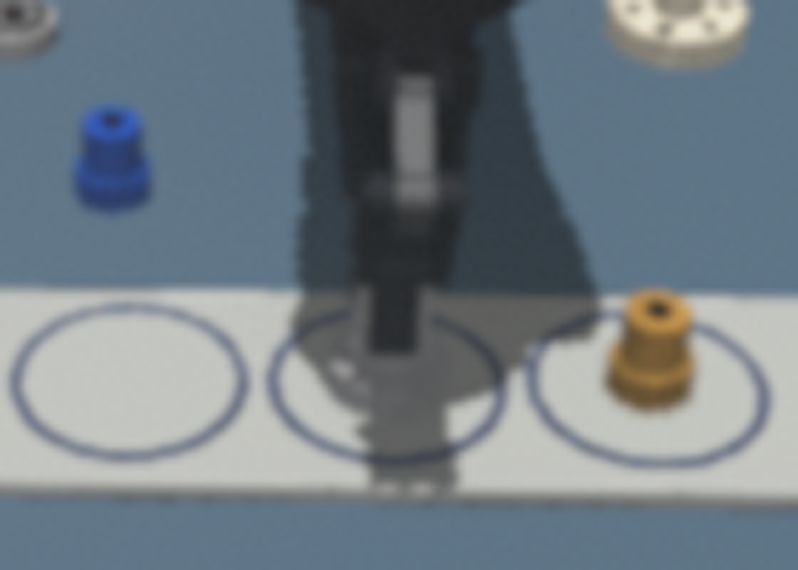

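>>> step_arm(
  targets=[
    [0,0,0.4,0],
    [0,0,0.3,0],
    [0,0,0,0],
    [0,0,0,0],
    [0,0,0.4,0],
    [0,0,0,0],
    [0,0,0,0],
    [0,0,0,0],
    [0,0,0,0],
    [0,0,0,0],
  ],
)

```text
t: 21.93
ee_pos: [654.6, 101.0, -8.9]
eef_rot: [3.141, -0.0, 1.404]
contact_force: [-2.5, -0.9, 5.5]
width: 17.7
```

>>> step_arm(
  targets=[
    [0,0,0,0],
    [0,0,0,0],
    [0,0,0,0],
    [0,0,0,0],
    [0,0,-3,0],
    [0,0,-8,0],
    [0,0,-15,0],
    [0,0,-20,0],
    [0,0,-20,0],
    [0,0,-10,0],
  ],
  claw=50,
)

```text
t: 22.77
ee_pos: [656.7, 100.9, 70.6]
eef_rot: [3.136, -0.002, 1.404]
contact_force: [0.8, -0.5, 0.6]
width: 50.2
```

>>> step_arm(
  targets=[
    [5,-9,-3,0],
    [12,-22,0,0],
    [17,-30,0,0],
    [17,-30,0,0],
    [17,-30,0,0],
    [16,-30,0,0],
    [16,-28,0,0],
    [10,-18,0,0],
    [6,-10,0,0],
    [0,-2,0,0],
  ],
)

```text
t: 23.6
ee_pos: [464.8, 252.4, 69.0]
eef_rot: [-3.14, -0.0, 1.409]
contact_force: [-0.2, 0.1, 0.3]
width: 49.7
```

```bash
python3 - <<'E'
from h import *
im=bot.read_camera('top');cv2.imwrite('pics/r.png',cv2.resize(im[135:275,145:345,::-1],None,fx=4,fy=4,interpolation=cv2.INTER_CUBIC))
im=bot.read_camera('scene');cv2.imwrite('pics/rs.png',cv2.resize(im[130:270,260:460,::-1],None,fx=4,fy=4,interpolation=cv2.INTER_CUBIC))
print(where(), delta([467.3,250.3,-17]))
E
```

```text
(23.7, array([467.64025538, 249.6480194 ,  69.43108112]), array([3.14108936e+00, 2.39690618e-04, 1.40428136e+00]), array([ 0.40382414, -0.77552664,  0.16733343]), 50.02070717628099) (array([ 0.6, -0.4, 86.4]), np.float64(-0.04))
```

View pics/r.png

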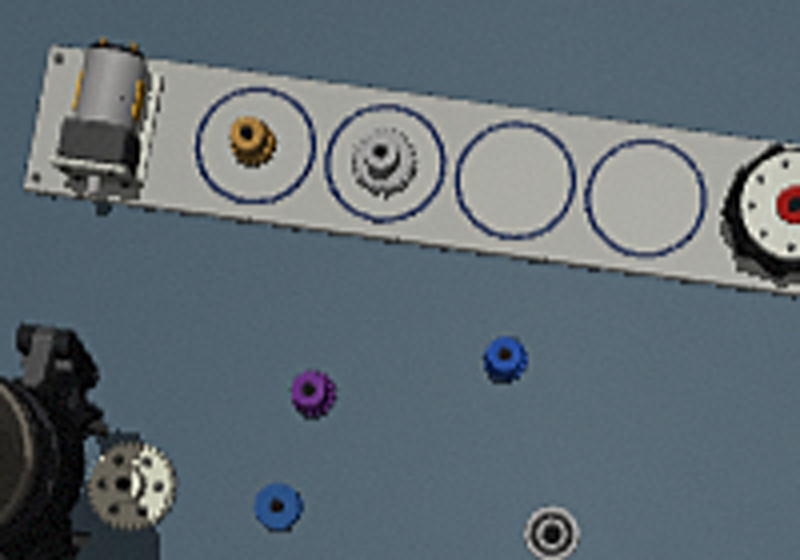

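View pics/rs.png

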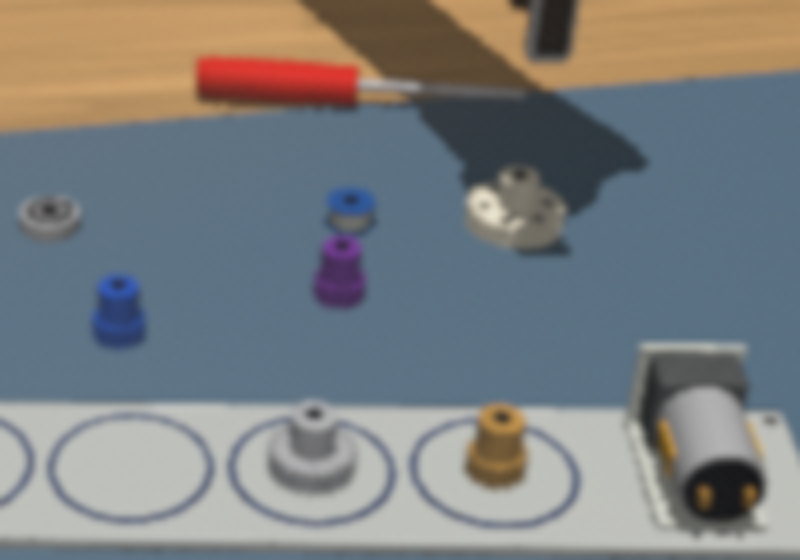

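```bash
python3 - <<'E'
from h import *
st=lambda p,f,o:[(p[0]+.5)/f-.5+o[0],(p[1]+.5)/f-.5+o[1]]
T=st((380,151),4,(145,135));S=st((314,413),4,(260,130))
print('g24',tri(S,T)[0].round(1),atz('top',T,38).round(1),atz('scene',S,38).round(1),'ring 655.6 103.5')
P=where()[1]; 
for z in (32,36,40): print(z,((proj('scene',P+[33,-4+3,z])-[260,130]+.5)*4-.5).round())
for q in ([467.9,252.8,30],): print(((proj('scene',q)-[260,130]+.5)*4-.5).round())
E
```

```text
g24 [654.9 103.6  37.2] [654.7 103.5  38. ] [655.9 103.4  38. ] ring 655.6 103.5
32 [[550.  80.]]
36 [[551.  72.]]
40 [[552.  65.]]
[[519. 172.]]
```

>>> step_arm(
  targets=[
    [0.6,-0.4,6,0],
    [0,0,12,0],
    [0,0,15,0],
    [0,0,15,0],
    [0,0,12,0],
    [0,0,8,0],
    [0,0,4,0],
    [0,0,0,0],
    [0,0,0,0],
    [0,0,0,0],
  ],
)

```text
t: 24.53
ee_pos: [468.0, 251.0, -2.0]
eef_rot: [3.141, -0.001, 1.404]
contact_force: [-0.7, 0.1, -0.6]
width: 49.7
```

```bash
python3 - <<'E'
from h import *
im=bot.read_camera('scene');cv2.imwrite('pics/s.png',cv2.resize(im[130:230,320:460,::-1],None,fx=5.7,fy=5.7,interpolation=cv2.INTER_CUBIC))
print(where(), delta([467.3,250.3,-17]))
E
```

```text
(24.5833, array([467.92820922, 251.07527646,  -1.89713697]), array([ 3.14045145e+00, -1.20497379e-03,  1.40394834e+00]), array([-0.14176416,  0.35886501,  0.9670643 ]), 50.294515733110345) (array([-0.9, -0.5, 15.1]), np.float64(-0.06))
```

View pics/s.png

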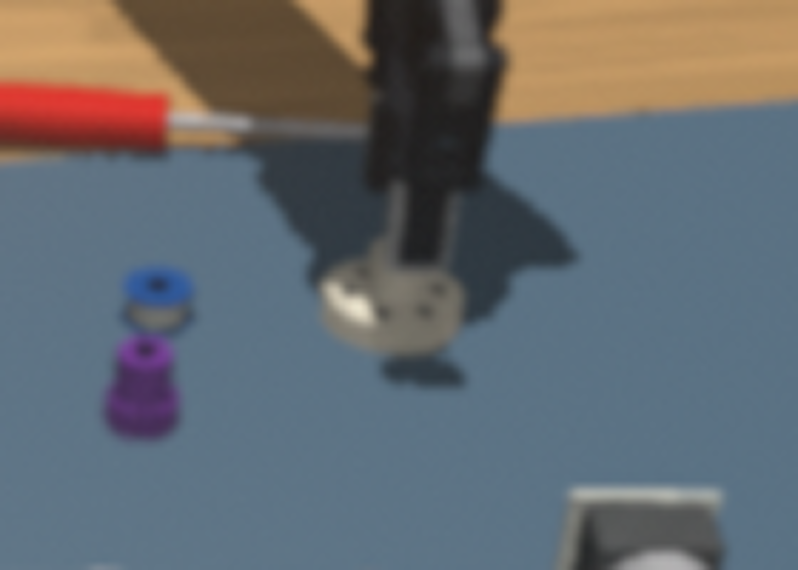

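>>> step_arm(
  targets=[
    [-0.5,-0.3,3,0],
    [-0.4,-0.2,5,0],
    [0,0,4,0],
    [0,0,2,0],
    [0,0,1,0],
    [0,0,0,0],
    [0,0,0,0],
    [0,0,0,0],
    [0,0,0,0],
    [0,0,0,0],
  ],
)

```text
t: 25.42
ee_pos: [466.7, 250.0, -17.5]
eef_rot: [3.141, -0.0, 1.404]
contact_force: [-0.2, -0.6, 0.1]
width: 49.8
```

>>> step_arm(
  targets=[
    [0,0,0,0],
    [0,0,0,0],
    [0,0,0,0],
    [0,0,0,0],
    [0,0,0,0],
    [0,0,0,0],
    [0,0,0,0],
    [0,0,0,0],
    [0,0,0,0],
    [0,0,0,0],
  ],
  claw=5,
)

```text
t: 26.25
ee_pos: [466.8, 250.0, -17.3]
eef_rot: [3.141, -0.0, 1.404]
contact_force: [-1.3, -0.0, 4.6]
width: 17.6
```

>>> step_arm(
  targets=[
    [0,0,0,0],
    [0,0,-2,0],
    [0,0,-4,0],
    [0,0,-8,0],
    [0,0,-12,0],
    [0,0,-15,0],
    [0,0,-12,0],
    [0,0,-8,0],
    [0,0,0,0],
    [0,0,0,0],
  ],
)

```text
t: 27.08
ee_pos: [466.8, 250.3, 44.0]
eef_rot: [3.141, -0.001, 1.404]
contact_force: [-0.8, -1.1, -1.0]
width: 17.5
```

```bash
python3 - <<'E'
from h import *
im=bot.read_camera('scene');cv2.imwrite('pics/t.png',cv2.resize(im[130:230,320:460,::-1],None,fx=5.7,fy=5.7,interpolation=cv2.INTER_CUBIC))
d=np.array([642.7-467.9,26.5-252.8])
print(where(),d, delta([467.3+d[0],250.3+d[1],20]))
E
```

```text
(27.1333, array([466.29826763, 249.95959502,  43.36587819]), array([-3.14135211e+00, -1.23518538e-04,  1.40421609e+00]), array([-1.73426917, -0.20100662, -0.77122858]), 17.46102787166596) [ 174.8 -226.3] (array([-193.7,  210.8,   23.4]), np.float64(-0.04))
```

View pics/t.png

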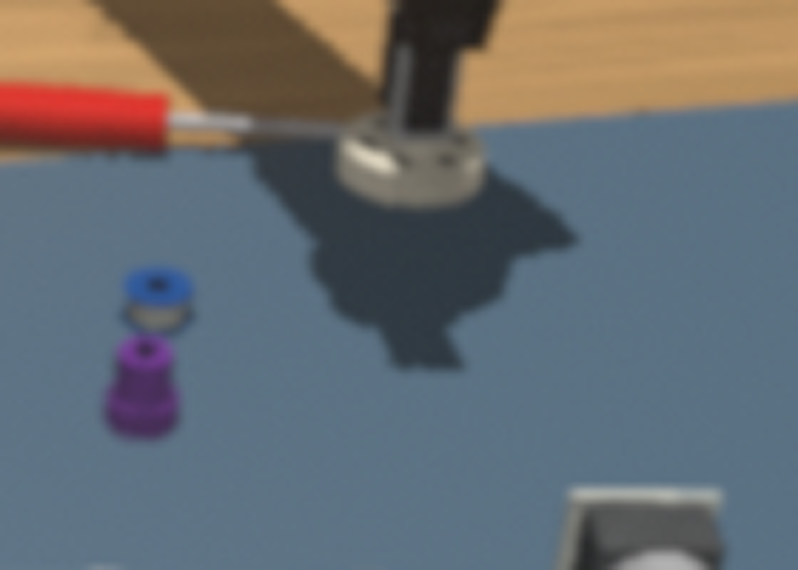

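>>> step_arm(
  targets=[
    [-8,9,0,0],
    [-18,20,0,0],
    [-25,27,0,0],
    [-27,29,0,0],
    [-27,29,0,0],
    [-27,29,0,0],
    [-25,27,0,0],
    [-20,22,0,0],
    [-12,13,0,0],
    [-5,5,0,0],
  ],
)

```text
t: 27.97
ee_pos: [642.7, 17.8, 42.7]
eef_rot: [3.141, 0.003, 1.398]
contact_force: [0.7, -0.2, -0.5]
width: 17.6
```

>>> step_arm(
  targets=[
    [0,0,0,0],
    [0,0,0,0],
    [0,0,5,0],
    [0,0,8,0],
    [0,0,8,0],
    [0,0,8,0],
    [0,0,4,0],
    [0,0,0,0],
    [0,0,0,0],
    [0,0,0,0],
  ],
)

```text
t: 28.8
ee_pos: [641.8, 23.7, 10.6]
eef_rot: [3.141, -0.0, 1.404]
contact_force: [-0.5, -0.7, -0.7]
width: 17.7
```

```bash
python3 - <<'E'
from h import *
print(where(), delta([641.9,23.8,-9]))
E
```

```text
(28.8, array([641.78378103,  23.68729466,  10.64791889]), array([ 3.14099835e+00, -1.28051754e-04,  1.40397188e+00]), array([-0.52564013, -0.74550591, -0.74385531]), 17.687263175201565) (array([ 0.1,  0.1, 19.6]), np.float64(-0.06))
```

>>> step_arm(
  targets=[
    [0,0,4,0],
    [0,0,6,0],
    [0,0,5,0],
    [0,0,3,0],
    [0,0,1,0],
    [0,0,0.5,0],
    [0,0,0.3,0],
    [0,0,0,0],
    [0,0,0,0],
    [0,0,0,0],
  ],
)

```text
t: 29.63
ee_pos: [641.6, 23.7, -9.2]
eef_rot: [3.141, -0.0, 1.404]
contact_force: [-0.9, 0.6, 1.3]
width: 17.9
```

```bash
python3 - <<'E'
from h import *
im=bot.read_camera('scene');cv2.imwrite('pics/u.png',cv2.resize(im[180:280,230:370,::-1],None,fx=5.7,fy=5.7,interpolation=cv2.INTER_CUBIC))
print(where(), delta([641.9,23.8,-9]))
E
```

```text
(29.6833, array([641.6454288 ,  23.73745059,  -9.23158009]), array([ 3.14117369e+00, -1.56698014e-04,  1.40397572e+00]), array([-1.80805983, -0.00794287,  2.70580234]), 17.496732557361458) (array([ 0.1,  0.2, -0.2]), np.float64(-0.06))
```

View pics/u.png

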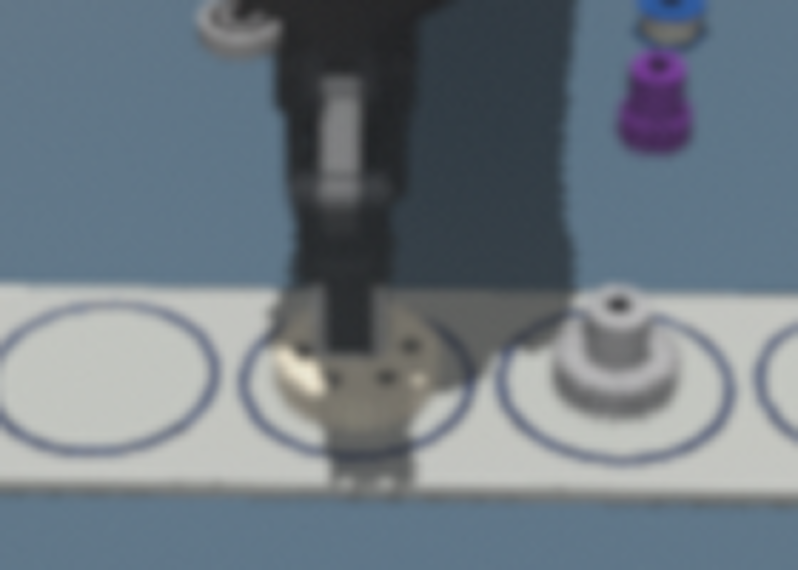

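>>> step_arm(
  targets=[
    [0,0,0,0],
    [0,0,0,0],
    [0,0,0,0],
    [0,0,0,0],
    [0,0,-3,0],
    [0,0,-8,0],
    [0,0,-15,0],
    [0,0,-20,0],
    [0,0,-20,0],
    [0,0,-10,0],
  ],
  claw=50,
)

```text
t: 30.52
ee_pos: [643.3, 23.4, 69.9]
eef_rot: [3.137, -0.001, 1.404]
contact_force: [0.7, -0.4, 0.4]
width: 50.2
```

```bash
python3 - <<'E'
from h import *
print(where(), delta([426,-260,35]))
a=np.linspace(0,2*np.pi,60)
G=np.array([426.5,-257.4])
for n,off,sz in (('top',(375,245),(45,50)),('scene',(120,170),(42,50))):
    im=cv2.imread(f'pics/{n}0.png'); im=np.clip((im/255.)**.5*330,0,255).astype('uint8')
    c=cv2.resize(im[off[1]:off[1]+sz[0],off[0]:off[0]+sz[1]],None,fx=8,fy=8,interpolation=cv2.INTER_CUBIC)
    for r,z in ((10,30),(31.5,12),(31.5,0)):
        q=((proj(n,np.c_[G[0]+r*np.cos(a),G[1]+r*np.sin(a),0*a+z])-off+.5)*8-.5).astype(int)
        cv2.polylines(c,[q.reshape(-1,1,2)],True,(0,0,255),1)
    if n=='top': X=c
    else: cv2.imwrite('pics/v.png',np.hstack([X[:336],c]))
E
```

```text
(30.5167, array([643.33921241,  23.44599503,  69.86446272]), array([ 3.13718112e+00, -1.16108482e-03,  1.40363444e+00]), array([ 0.70086656, -0.36885865,  0.3988876 ]), 50.18937690394354) (array([-315.7, -167.1,   34.9]), np.float64(-0.08))
```

View pics/v.png

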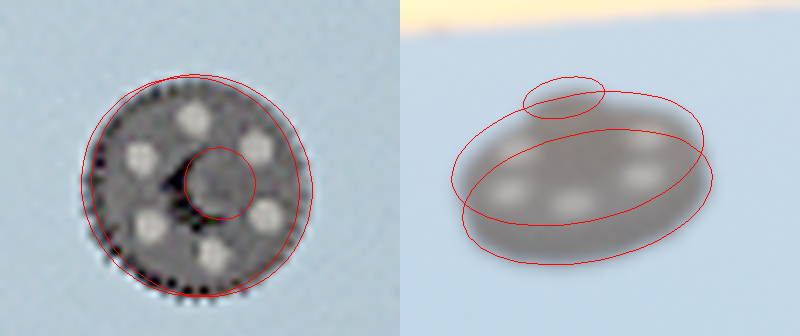

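>>> step_arm(
  targets=[
    [-10,-5,0,0],
    [-22,-12,0,0],
    [-33,-18,0,0],
    [-36,-19,0,0],
    [-36,-19,0,0],
    [-36,-19,0,0],
    [-36,-19,0,0],
    [-36,-19,0,0],
    [-33,-18,0,0],
    [-22,-12,0,0],
  ],
)

```text
t: 31.35
ee_pos: [429.0, -248.6, 65.9]
eef_rot: [-3.139, 0.0, 1.399]
contact_force: [-0.3, 0.3, -0.0]
width: 50.2
```

>>> step_arm(
  targets=[
    [-10,-5,5,0],
    [-5,-2,10,0],
    [0,0,10,0],
    [0,0,5,0],
    [0,0,0,0],
    [0,0,0,0],
    [0,0,0,0],
    [0,0,0,0],
    [0,0,0,0],
    [0,0,0,0],
  ],
)

```text
t: 32.18
ee_pos: [424.9, -259.1, 36.9]
eef_rot: [3.141, 0.0, 1.405]
contact_force: [0.7, -1.2, -0.0]
width: 49.4
```

```bash
python3 - <<'E'
from h import *
im=bot.read_camera('scene');cv2.imwrite('pics/w.png',cv2.resize(im[130:230,90:230,::-1],None,fx=5.7,fy=5.7,interpolation=cv2.INTER_CUBIC))
im=bot.read_camera('top');cv2.imwrite('pics/wt.png',cv2.resize(im[135:275,145:345,::-1],None,fx=4,fy=4,interpolation=cv2.INTER_CUBIC))
print(where(), delta([425,-259.5,-17]))
E
```

```text
(32.2833, array([ 424.7589239 , -259.09805215,   36.79282099]), array([ 3.14104055e+00, -9.02838417e-05,  1.40431249e+00]), array([ 0.17503053,  0.34686858, -0.09472372]), 49.83602086558592) (array([-0.4,  0.3, 53.8]), np.float64(-0.04))
```

View pics/w.png

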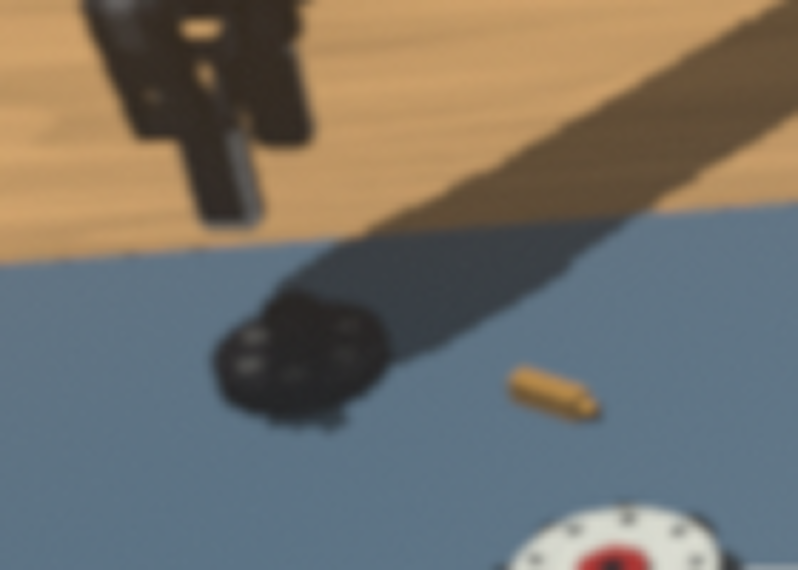

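View pics/wt.png

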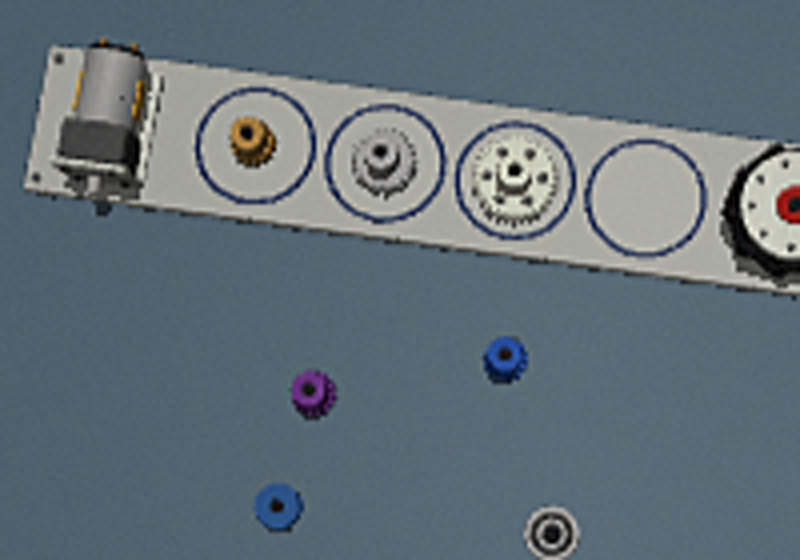

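>>> step_arm(
  targets=[
    [-0.4,0.3,5,0],
    [0,0,8,0],
    [0,0,9,0],
    [0,0,8,0],
    [0,0,5,0],
    [0,0,2,0],
    [0,0,0,0],
    [0,0,0,0],
    [0,0,0,0],
    [0,0,0,0],
  ],
)

```text
t: 33.12
ee_pos: [425.1, -259.8, -0.1]
eef_rot: [3.141, 0.0, 1.404]
contact_force: [0.2, -0.4, -1.4]
width: 50.1
```

```bash
python3 - <<'E'
from h import *
im=bot.read_camera('scene');cv2.imwrite('pics/x.png',cv2.resize(im[130:230,90:230,::-1],None,fx=5.7,fy=5.7,interpolation=cv2.INTER_CUBIC))
print(where(), delta([425,-259.5,-17]))
E
```

```text
(33.1667, array([ 4.25085071e+02, -2.59723306e+02, -6.79476117e-02]), array([ 3.14071707e+00, -1.40581619e-05,  1.40407710e+00]), array([-0.45686888,  0.14475513, -0.60656297]), 49.97195822579665) (array([ 0.2, -0.1, 16.9]), np.float64(-0.05))
```

View pics/x.png

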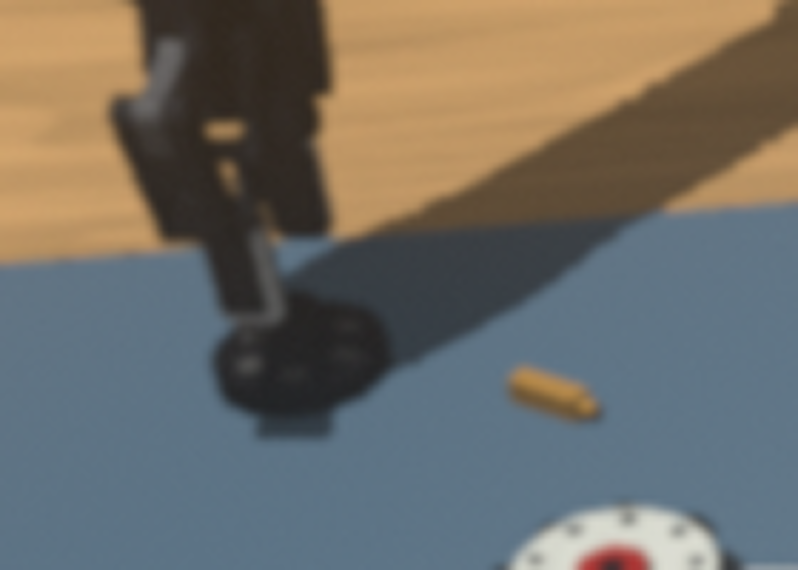

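```bash
python3 - <<'E'
from h import *
P=where()[1]
f=lambda q:((proj('scene',q)-[90,130]+.5)*5.7-.5).round()
b=np.array([.8,2.6,0])
for o in (25,37):
  for z in (35,40): print(o,z,f(P+b+[.986*o,-.165*o,z]))
print(f([425.8,-256.8,30]),f([428,-256.8,30]))
E
```

```text
25 35 [[263. 323.]]
25 40 [[260. 311.]]
37 35 [[252. 342.]]
37 40 [[249. 330.]]
[[290. 296.]] [[289. 300.]]
```

```bash
python3 - <<'E'
from h import *
S=[(179.2+.5)/8-.5+120,(162.7+.5)/8-.5+170];T=[(203.2+.5)/8-.5+375,(186.2+.5)/8-.5+245]
print(tri(S,T),atz('top',T,12),atz('scene',S,12))
E
```

```text
(array([ 426.1787645 , -257.97034155,   10.07144042]), np.float64(0.1334389213911038)) [ 426.19160277 -257.74352234   12.        ] [ 429.34956481 -256.86534084   12.        ]
```

>>> step_arm(
  targets=[
    [-0.6,0,3,0],
    [0,0,5,0],
    [0,0,5,0],
    [0,0,3,0],
    [0,0,1,0],
    [0,0,0,0],
    [0,0,0,0],
    [0,0,0,0],
    [0,0,0,0],
    [0,0,0,0],
  ],
)

```text
t: 34.0
ee_pos: [424.8, -260.2, -17.3]
eef_rot: [3.141, -0.0, 1.404]
contact_force: [0.7, -0.2, 0.0]
width: 50.1
```

>>> step_arm(
  targets=[
    [0,0,0,0],
    [0,0,0,0],
    [0,0,0,0],
    [0,0,0,0],
    [0,0,0,0],
    [0,0,0,0],
    [0,0,0,0],
    [0,0,0,0],
    [0,0,0,0],
    [0,0,0,0],
  ],
  claw=5,
)

```text
t: 34.83
ee_pos: [424.9, -260.2, -17.1]
eef_rot: [3.141, -0.0, 1.404]
contact_force: [-0.1, 1.0, 5.8]
width: 17.6
```

>>> step_arm(
  targets=[
    [0,0,0,0],
    [0,0,-2,0],
    [0,0,-4,0],
    [0,0,-8,0],
    [0,0,-12,0],
    [0,0,-15,0],
    [0,0,-15,0],
    [0,0,-10,0],
    [0,0,-4,0],
    [0,0,0,0],
  ],
)

```text
t: 35.67
ee_pos: [425.5, -260.5, 53.9]
eef_rot: [3.139, 0.0, 1.404]
contact_force: [0.8, -0.1, -1.3]
width: 17.5
```

```bash
python3 - <<'E'
from h import *
im=bot.read_camera('scene');cv2.imwrite('pics/y.png',cv2.resize(im[110:230,90:230,::-1],None,fx=4.7,fy=4.7,interpolation=cv2.INTER_CUBIC))
print(where(), delta([628.9,-53,20]))
E
```

```text
(35.7167, array([ 424.89715513, -260.12994116,   52.98818367]), array([ 3.14058713e+00, -1.86471151e-04,  1.40421460e+00]), array([ 0.58260549, -0.28045115, -0.17422037]), 17.97401158326997) (array([238.1, 166.8,  33. ]), np.float64(-0.04))
```

View pics/y.png

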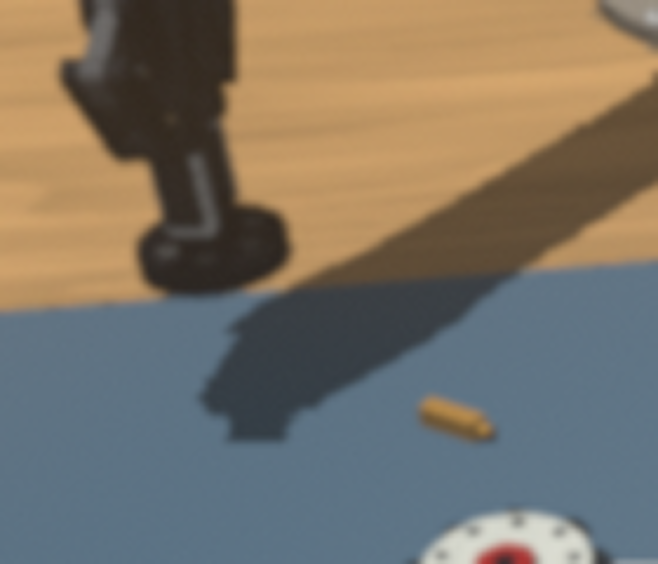

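>>> step_arm(
  targets=[
    [10,7,0,0],
    [22,16,0,0],
    [31,22,0,0],
    [33,23,0,0],
    [33,23,0,0],
    [33,23,0,0],
    [31,22,0,0],
    [25,18,0,0],
    [14,9,0,0],
    [6,4,0,0],
  ],
)

```text
t: 36.55
ee_pos: [630.6, -47.6, 50.9]
eef_rot: [-3.14, -0.002, 1.41]
contact_force: [0.3, -0.0, -0.7]
width: 17.6
```

>>> step_arm(
  targets=[
    [0,0,0,0],
    [0,0,0,0],
    [0,0,5,0],
    [0,0,8,0],
    [0,0,10,0],
    [0,0,10,0],
    [0,0,8,0],
    [0,0,2,0],
    [0,0,0,0],
    [0,0,0,0],
  ],
)

```text
t: 37.38
ee_pos: [628.9, -53.3, 9.4]
eef_rot: [-3.142, 0.0, 1.404]
contact_force: [-0.1, 0.2, -0.9]
width: 17.9
```

```bash
python3 - <<'E'
from h import *
print(where(), delta([628.8,-52.9,-9]))
E
```

```text
(37.3833, array([628.85325101, -53.30892258,   9.44402833]), array([-3.14151590e+00,  5.16877149e-05,  1.40394323e+00]), array([-0.07095216,  0.17261708, -0.94891869]), 17.852699347091466) (array([ 0.4, -0.1, 18.4]), np.float64(-0.06))
```

>>> step_arm(
  targets=[
    [0.4,0,4,0],
    [0,0,6,0],
    [0,0,4,0],
    [0,0,2.5,0],
    [0,0,1,0],
    [0,0,0.5,0],
    [0,0,0.3,0],
    [0,0,0,0],
    [0,0,0,0],
    [0,0,0,0],
  ],
)

```text
t: 38.22
ee_pos: [629.1, -52.8, -8.5]
eef_rot: [3.141, -0.0, 1.404]
contact_force: [-0.9, -1.2, -0.3]
width: 17.6
```

```bash
python3 - <<'E'
from h import *
im=bot.read_camera('scene');cv2.imwrite('pics/z.png',cv2.resize(im[180:280,180:320,::-1],None,fx=5.7,fy=5.7,interpolation=cv2.INTER_CUBIC))
print(where(), delta([628.8,-52.9,-9]))
E
```

```text
(38.2667, array([629.00653936, -52.83489272,  -8.54044944]), array([ 3.14126208e+00, -1.74510133e-04,  1.40396393e+00]), array([-0.04055335,  0.21087553, -0.53715961]), 17.59695112655612) (array([-0.1, -0.2,  0.5]), np.float64(-0.06))
```

View pics/z.png

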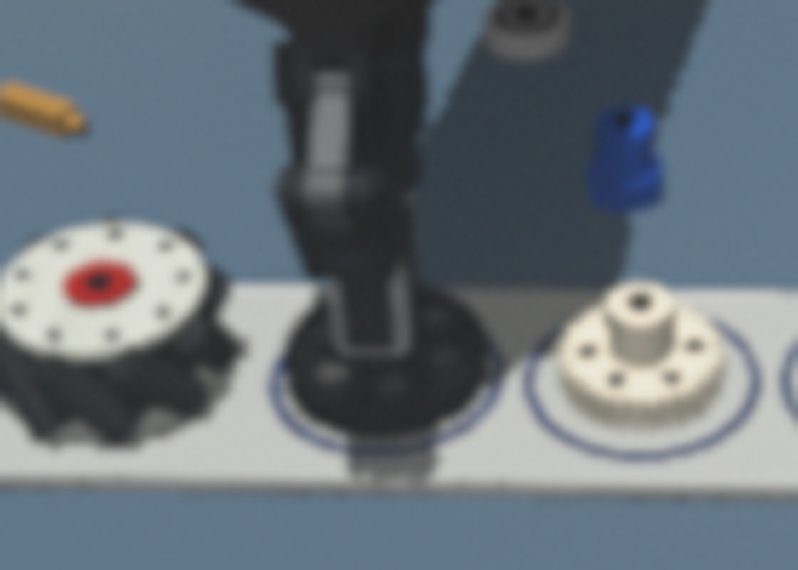

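>>> step_arm(
  targets=[
    [0,0,0.4,0],
    [0,0,0.3,0],
    [0,0,0,0],
    [0,0,0.3,0],
    [0,0,0,0],
    [0,0,0,0],
    [0,0,0,0],
    [0,0,0,0],
    [0,0,0,0],
    [0,0,0,0],
  ],
)

```text
t: 39.1
ee_pos: [629.0, -52.8, -9.1]
eef_rot: [3.141, -0.0, 1.404]
contact_force: [-2.2, -0.1, 5.7]
width: 17.8
```

>>> step_arm(
  targets=[
    [0,0,0,0],
    [0,0,0,0],
    [0,0,0,0],
    [0,0,0,0],
    [0,0,-3,0],
    [0,0,-8,0],
    [0,0,-15,0],
    [0,0,-20,0],
    [0,0,-20,0],
    [0,0,-20,0],
  ],
  claw=50,
)

```text
t: 39.93
ee_pos: [628.9, -53.0, 77.8]
eef_rot: [3.141, -0.0, 1.404]
contact_force: [-0.2, 0.3, -0.8]
width: 50.0
```

>>> step_arm(
  targets=[
    [-8,-8,-10,0],
    [-18,-18,-10,0],
    [-28,-22,-5,0],
    [-30,-22,0,0],
    [-30,-22,0,0],
    [-30,-22,0,0],
    [-30,-22,0,0],
    [-28,-18,0,0],
    [-16,-10,0,0],
    [-5,-4,0,0],
  ],
)

```text
t: 40.77
ee_pos: [423.4, -248.2, 102.2]
eef_rot: [3.141, 0.001, 1.397]
contact_force: [0.3, 0.5, 0.1]
width: 50.1
```

```bash
python3 - <<'E'
from h import *
im=bot.read_camera('scene');cv2.imwrite('pics/fs.png',cv2.resize(im[190:280,160:470,::-1],None,fx=2.55,fy=2.55,interpolation=cv2.INTER_CUBIC)); cv2.imwrite('pics/fsraw.png',im[:,:,::-1])
im=bot.read_camera('top');cv2.imwrite('pics/ft.png',cv2.resize(im[135:225,145:370,::-1],None,fx=3.5,fy=3.5,interpolation=cv2.INTER_CUBIC)); cv2.imwrite('pics/ftraw.png',im[:,:,::-1])
print(where())
E
```

```text
(40.8667, array([ 425.78455448, -245.64215187,  101.88285415]), array([ 3.14041647e+00, -5.17369078e-04,  1.40113843e+00]), array([-0.33811321, -1.09309912,  0.30029949]), 49.63726496573405)
```

View pics/fs.png

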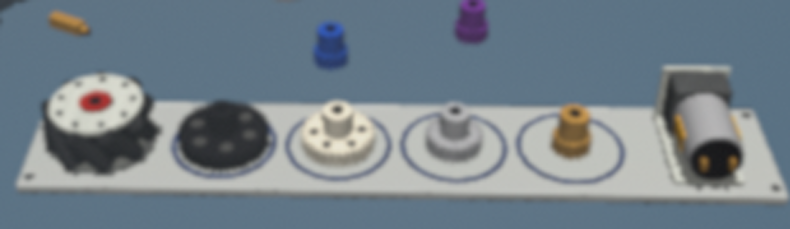

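View pics/ft.png

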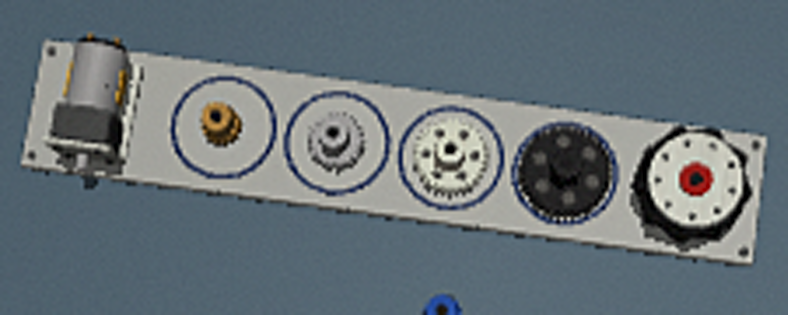

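```bash
python3 - <<'E'
from h import *
out=[]
a=np.linspace(0,2*np.pi,60)
# bias-corrected ring centres per camera
C={'top':[(668.0,180.2),(655.1,102.9),(642.2,26.1),(629.2,-50.4)],'scene':[(670.4,180.1),(657.7,103.4),(645,26.5),(632.5,-50.1)]}
for n,raw,off,sz in (('top','ftraw',(255,150),(60,80)),('scene','fsraw',(220,215),(60,100))):
    im=cv2.imread(f'pics/{raw}.png'); im=np.clip((im/255.)**.6*300,0,255).astype('uint8')
    f=7
    c=cv2.resize(im[off[1]:off[1]+sz[0],off[0]:off[0]+sz[1]],None,fx=f,fy=f,interpolation=cv2.INTER_CUBIC)
    for i,R in ((2,25.5),(3,31.5)):
        G=C[n][i]
        for r,z in ((10,38),(R,20),(R,8)):
            q=((proj(n,np.c_[G[0]+r*np.cos(a),G[1]+r*np.sin(a),0*a+z])-off+.5)*f-.5).astype(int)
            cv2.polylines(c,[q.reshape(-1,1,2)],True,(0,0,255),1)
    cv2.imwrite(f'pics/o_{n}.png',c)
E
```

```text
(no output)
```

View pics/o_top.png

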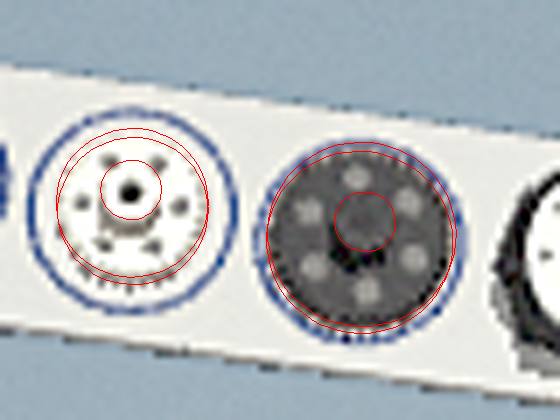

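View pics/o_scene.png

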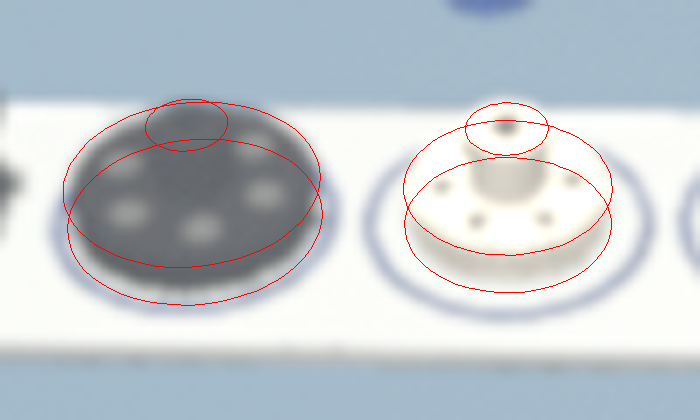

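```bash
python3 - <<'E'
from h import *
st=lambda p,f,o:[(p[0]+.5)/f-.5+o[0],(p[1]+.5)/f-.5+o[1]]
for nm,t,s,z,r in (('40',(361.8,234.2),(191.8,181),20,'629.7,-50.4 top 629.2,-50.4 scene 632.5,-50.1'),('32',(130,194),(507,127),38,'642.7 26.5 top 642.2,26.1 scene 645,26.5')):
    T=st(t,7,(255,150));S=st(s,7,(220,215)); print(nm,tri(S,T)[0].round(1),atz('top',T,z).round(1),atz('scene',S,z).round(1),r)
E
```

```text
40 [629.6 -50.3  18. ] [629.1 -50.3  20. ] [632.1 -50.1  20. ] 629.7,-50.4 top 629.2,-50.4 scene 632.5,-50.1
32 [641.4  26.8  35.6] [640.8  26.5  38. ] [644.4  26.6  38. ] 642.7 26.5 top 642.2,26.1 scene 645,26.5
```

All four gears are within about 1.4 mm of their ring centres, flat and hub up. The gearmotor and wheel have not moved. Handing in.

```bash
python3 - <<'E'
from cell import bot
print(bot.job_done(), bot.read_state()['t'])
E
```

```text
the job is handed in; nothing more can be done
the job is handed in; nothing more can be done
```

The four gears are on the board in drive order. From the gearmotor to the wheel they are 16 (brass), 24 (steel), 32 (off-white) and 40 (black), each flat and hub up. I handed the job in at about 41 s, with the gripper open and clear of everything.

**Last checks:** Triangulated from both cameras, the gears sit this far from their ring centres:

| Gear | Offset from ring centre |
|---|---|
| gear_16 | about 0.6 mm |
| gear_24 | about 0.7 mm |
| gear_32 | about 1.3 mm |
| gear_40 | about 0.2 mm |

The gearmotor and wheel look unmoved compared with the first pictures, by eye only. Contact forces read at the end of each call were at most about 6 N.

**What disagreed:**
- **Tool height:** the reported TCP was about 30–40 mm lower than the visible fingertips, and about 2–4 mm off in y. I went by the camera images and contact force instead of the reported height. The four grasps and placings carried the same offset throughout, so they came out consistent.
- **Hub width:** the gripper read about 17.6 mm on the 20 mm hubs.
- **Cameras:** the two views differ by about 1 to 3 mm in x at a known height, and their triangulated heights came out about 0.5 to 2.4 mm low. I compared gears and rings within the same views, so most of this cancels.

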